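Weigh a brake piston on the storeroom beam scale

ROBOT

A 6-joint arm with a two-finger parallel gripper is mounted at the origin on the work surface. World frame = base frame: x ahead of the robot, y to its left, z up, the work surface at z = 0. Lengths are in mm, angles in rad, forces in N, time in s.
With the tool pointing down it reaches from about 250 to 725 mm from the base axis. Payload 4 kg.
Tool frame: the origin (TCP) lies midway between the tips of the shut fingers; the grasp point (between the pads) lies 19 mm behind it; x points along the fingers, y is the direction in which the jaws open and shut, and the axes are right-handed (so a half turn about x gives the same grasp; the last joint's range is limited). The gripper opens to 85 mm and grips with 20 to 120 N. Pads are 22 mm wide; open, the fingers measure 114 mm over their backs; the gripper's body (76 mm by 85 mm) begins 54 mm behind the grasp point. The pads swing forward as they close: fully open they stand 13 mm farther back than shut.
Start: joints at [1.169, 0.241, 0.005, 1.335, 0, 1.571], TCP at [195.536, 460.18, 231.306] pointing down, gripper open.
Joint ranges: [-2.72, 2.72], [-1.05, 1.87], [-1.09, 1.28], [-1.99, 2.15], [-1.42, 1.44], [-3.14, 3.14]. Speed limits (rad/s): [2.79, 2.79, 3.14, 3.14, 3.14, 3.14].

INTERFACE

Orientations are given as a 3x3 rotation matrix whose columns are the frame's x, y, z axes.
In Python, from cell import manip gives the robot as it stands.
- The arm moves only by the tool move_arm, never from a script. Its argument "commands" is a list of rows, each a list of 3 entries, a list of its own where there are three numbers: the shift along the tool's x, y, z in mm, then the turn, a rotation vector about the tool's x, y, z in degrees, then the opening, from -1 (shut) to 1 (fully open), so that 0 is half open. A call has 1 to 12 rows; each row is the pose to reach, as a shift and turn from the pose commanded when the call began, along the tool's axes at that moment; what a row does not reach only later rows make up. A row lasts 1/10 s, in which the tool goes at most 50 mm and 8.59 degrees, less where a joint would pass 70% of its speed; a pose out of reach is approached as far as the arm can. A call with a gripper value outside its range is refused whole. The fingers move at their own pace and stop on an object; "force" is the grip in N (left out, the last holds). Time passes only in rows, so rows that repeat a pose let the fingers close. It gives the time, the measured TCP pose, the force and the opening at its end, in the units of the state.
- manip.get_obs(): the state, without advancing time (a new reading comes with each control period).
- manip.capture(name): name is "scene" or "top" or "wrist"; returns the picture (400x640x3 uint8, red, green, blue); there is no depth.
- manip.get_calibration(name): a dict with "fx", "fy", "cx", "cy" (pixels), "camera_from_world" (4x4, takes a point from world to camera coordinates); the wrist camera has in their place "mount" (4x4, takes a point from camera to tool coordinates, whose origin is the TCP and whose axes are the tool frame's). Camera axes: x right, y down, z forward; pixel columns grow to the right and rows downward; lengths in mm; the calibration is good to about 2 mm. A picture is of the moment at which its call begins: read the wrist's pose just before it. get_calibration takes no time and is no camera call.
- manip.job_done(): hands the job in, once; it reports no verdict.
The state is a dict: "t": time; "joint_pos": joint angles; "joint_velocities": joint speeds; "effort": joint torques, N m; "tool_pos": TCP position; "tool_rot": TCP orientation; "contact_force": force on the tool from outside, world axes, zero at the start; "wrist_torque": the same for the moment, N m; "width": finger opening in mm.
Only numpy, scipy, OpenCV 4.12 (cv2) and the standard library are available. Lean on these libraries where they do the work, as an engineer would, in place of code of your own. Each camera call takes 0.05 s, during which the arm holds its last target.

TASK

Weigh the bright steel brake piston on the beam scale: stand it gently on the round weighing plate and work the brass poise outward along the notched bar until the red pointer comes to rest by itself within the green band, hands off. Ease the captive poise just clear of its notch and slide it along by feel, without dragging it over the teeth, jerking it up against its keeper pin or letting it drop. Do not lean on the scale, and leave the other things on the bench where they are.

Things in the scene. Friction and masses are not known exactly. Their poses are not given: they have to be found in the camera images.
- piston: The part to weigh: bright steel brake piston, a cylinder 56 mm across and 52 mm tall, upright, dark seal groove near the top. Its mass is not marked: about 0.41 to 0.69 kg. Origin: centre of its underside, z up. On the plate its centre must be within 35 mm (in x and in y) of the plate's; set it down with under 25 N.
- scale: Grey base of the beam scale, 110 x 400 mm, level, fixed. Origin: middle of its underside. Local y runs along the beam: round weighing plate (100 mm across) centred at (0, 150), top about 145 mm up; pivot at (0, 70, 105) in a fork 40 mm across, 34 mm along; notched bar from there to -y, 10 mm thick across; index post at y -172 to -192. Do not lean on any of it with over 12 N.
- beam (a joint): Beam tilt in its frame, rad: 0 = red pointer at mid green band, positive = pointer and poise end UP (load too heavy for the poise). Stops at +-0.09; between them each notch outward lowers the resting tilt by about 0.034. Green band: +-0.021. Swings die out in about 1 s. Tells the weight only while nothing touches poise or beam. Pressed down, the beam yields softly (a few N) to its stop.
- poise: Sliding weight: loose brass block, 0.40 kg, 34 mm across the beam, 30 along, 62 high plus a 6 mm knob; slot 14 mm wide. Starts in (rarely on a crest by) one of the first five notches. Pinch its flat cheeks across the beam, from above. Origin: centre of underside, z up, x across. When lifted, a loaded beam follows it to the upper stop; the tooth is free once its whole weight (3.9 N) is in hand.
- poise_grip (a point): Middle of the poise between its cheeks, 42 mm up. Its cross-tooth (3 mm round edge) is 43 mm up. From seated, a rise of 4.5 mm relative to the bar clears the crests; at 7 mm its keeper pin meets the bar's smooth underside, along which it may slide lightly. Seated it has 0.7 mm play along the bar. Over 15 N between poise and scale, in any direction, damages the teeth.
- zero_notch (a point): Zero notch (innermost): fixed point, scale-local (0, 25, 105). 17 V-notches, 10 mm apart, run from it to -y. Poise here, plate empty: tilt 0; each notch further balances 50 g more. The beam's frame stands out of level along the beam by up to 0.05 rad either way (about a point 20 mm outward of here), unmeasured: feel the bar's slope and the plate's height (+-15 mm).
- resin_piston: Bystander: black resin brake piston of the same size (56 x 52 mm), not to be weighed. Origin: centre of underside.
- hub_nut: Bystander: yellow-zinc flanged hub nut, 64 mm across, 24 mm high. Origin: centre of underside.
- bearing_cup: Bystander: steel bearing ring, 72 mm across, 20 mm high. Origin: centre of underside.
- blue_carton: Bystander: blue carton, 100 x 70 x 55 mm. Origin: centre of underside.
- white_carton: Bystander: white and red carton, 75 mm cube. Origin: centre of underside.
- grease_jar: Bystander: jar with orange label, 68 mm across, 75 mm high. Origin: centre of underside.

How it is judged:
By the outcome, as a careful person would: the job done as asked, in the order asked, and still so for the second after the job is handed in, with the robot touching nothing.
It also fails if it takes over 72 s, if anything falls off the work surface, if the arm or the gripper's body presses on something with over 40 N, if the wrist force passes 120 N, or if a joint passes its speed limit or range.

## Working session

There is one attempt and no reset: what is moved stays moved. The work goes in short steps, Python scripts to look and compute and a tool call to move; the robot and the scene stay as the last step left them, time stands still between calls to the robot, and variables do not carry over. Pictures are saved under pics/ and viewed, and the job is handed in when it is done.

Besides the shell and the picture viewer there is one more tool, called after "Emit:" by a JSON object that holds its "method" and its "body". move_arm: Moves the arm, as the interface text tells. Its arguments: {"type":"object","properties":{"commands":{"type":"array"},"force":{"type":"number"}},"required":["commands"]}

```bash
ls; mkdir -p pics
python3 - <<'E'
from cell import manip
import cv2, numpy as np
o=manip.get_obs();print(o)
for n in("scene","top","wrist"):
    im=manip.capture(n);cv2.imwrite(f"pics/{n}0.png",im[:,:,::-1]);c=manip.get_calibration(n);print(n,c)
E
```

```text
pics
{'t': 0.0, 'joint_pos': array([1.16900844e+00, 2.41400493e-01, 3.69170428e-03, 1.33521412e+00,
       1.07714789e-05, 1.57080034e+00]), 'joint_velocities': array([-0.00069655, -0.00261745, -0.00072325,  0.00173758, -0.0004588 ,
       -0.00047144]), 'effort': array([-8.66592254e-04, -3.72321117e+01,  2.52405810e+01,  1.69509777e-02,
       -1.88531062e-04,  8.91668179e-06]), 'tool_pos': array([195.27348886, 459.58104994, 230.40680121]), 'tool_rot': array([[-8.41545472e-04,  3.91067277e-01,  9.20361710e-01],
       [-1.95301834e-03,  9.20359638e-01, -3.91068182e-01],
       [-9.99997739e-01, -2.12658495e-03, -1.07629242e-05]]), 'contact_force': array([-0.11602051, -0.28520162,  1.07972763]), 'wrist_torque': array([-0.02628507, -0.0117564 , -0.00670876]), 'width': 85.01721634731926}
scene {'fx': 378.22322385482295, 'fy': 378.22322385482295, 'cx': 320.0228514211529, 'cy': 197.2161757731589, 'camera_from_world': array([[-3.08885454e-01,  9.51096822e-01,  2.14754141e-03,
         1.58507859e+02],
       [ 5.66629343e-01,  1.85835429e-01, -8.02743035e-01,
        -2.18856059e+02],
   
[... 392 characters left out ...]
0826653e-01,  1.61185306e-02, -1.34174276e-01,
         5.29939360e+02],
       [ 1.34159755e-01, -1.98376033e-03, -9.90957731e-01,
         1.17333612e+03],
       [ 0.00000000e+00,  0.00000000e+00,  0.00000000e+00,
         1.00000000e+00]])}
wrist {'fx': 334.616286998247, 'fy': 334.616286998247, 'cx': 320.8352240485645, 'cy': 203.3365836837172, 'mount': array([[ 7.48745000e-04, -3.14278647e-01,  9.49330486e-01,
        -1.42119675e+02],
       [ 9.99999079e-01,  1.30975538e-03, -3.55109383e-04,
         8.64502888e-01],
       [-1.13178741e-03,  9.49329878e-01,  3.14279338e-01,
        -8.08648171e+01],
       [ 0.00000000e+00,  0.00000000e+00,  0.00000000e+00,
         1.00000000e+00]])}
```

View pics/scene0.png

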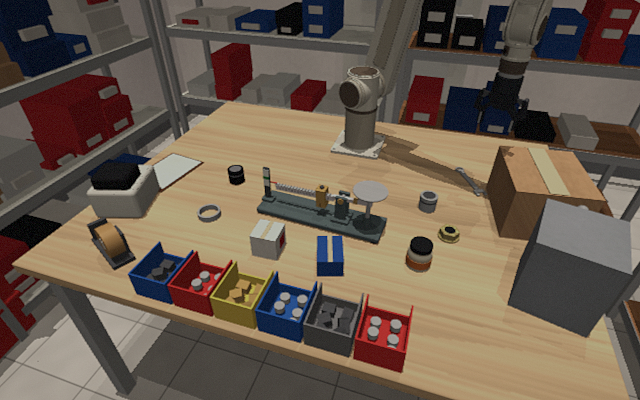

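View pics/top0.png

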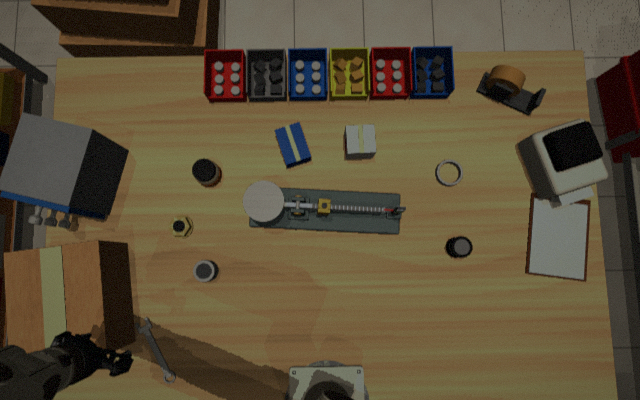

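View pics/wrist0.png

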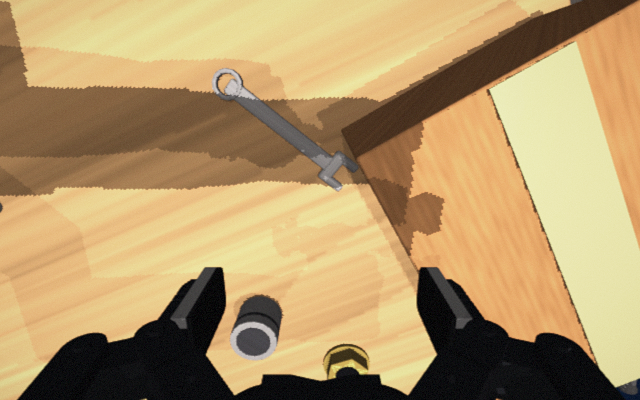

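The scene picture shows the scale mid-bench, with the plate at (370,190), the poise at (322,195) and the steel piston at (428,200). In the top picture the plate is at (264,203), the poise at (324,206), the post at (395,211) and the steel piston at (205,271). The wrist picture has the piston at (255,335).

```bash
cat > h.py <<'E'
from cell import manip
import cv2, numpy as np
from scipy.spatial.transform import Rotation as R
def cam(n,o=None):
    c=manip.get_calibration(n);K=np.array([[c['fx'],0,c['cx']],[0,c['fy'],c['cy']],[0,0,1]])
    if n=='wrist':
        T=np.eye(4);T[:3,:3]=o['tool_rot'];T[:3,3]=o['tool_pos'];M=np.linalg.inv(T@c['mount'])
    else: M=c['camera_from_world']
    return K,M
def ray(n,uv,o=None):
    K,M=cam(n,o);d=np.linalg.inv(K)@[uv[0],uv[1],1];Rm=M[:3,:3]
    return -Rm.T@M[:3,3],Rm.T@d/np.linalg.norm(d)
def plane(n,uv,z,o=None):
    c,d=ray(n,uv,o);return c+d*(z-c[2])/d[2]
def tri(a,b):
    (c1,d1),(c2,d2)=a,b
    A=np.stack([d1,-d2],1);s=np.linalg.lstsq(A,c2-c1,rcond=None)[0]
    p,q=c1+s[0]*d1,c2+s[1]*d2;return (p+q)/2,np.linalg.norm(p-q)
def proj(n,p,o=None):
    K,M=cam(n,o);q=K@(M[:3,:3]@p+M[:3,3]);return q[:2]/q[2]
E
python3 - <<'E'
import cv2
a=cv2.imread('pics/top0.png');b=cv2.imread('pics/scene0.png')
cv2.imwrite('pics/topz.png',cv2.resize(a[165:295,180:420],None,fx=3.3,fy=3.3,interpolation=cv2.INTER_CUBIC))
cv2.imwrite('pics/scenez.png',cv2.resize(b[150:260,240:460],None,fx=3.6,fy=3.6,interpolation=cv2.INTER_CUBIC))
E
```

```text
(no output)
```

View pics/topz.png

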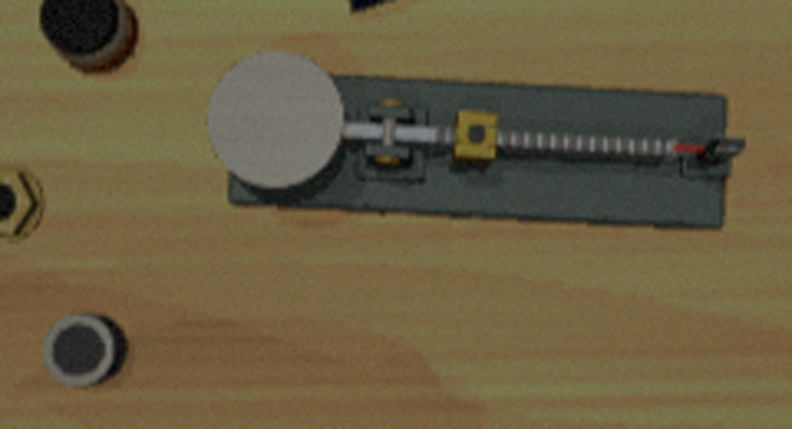

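View pics/scenez.png

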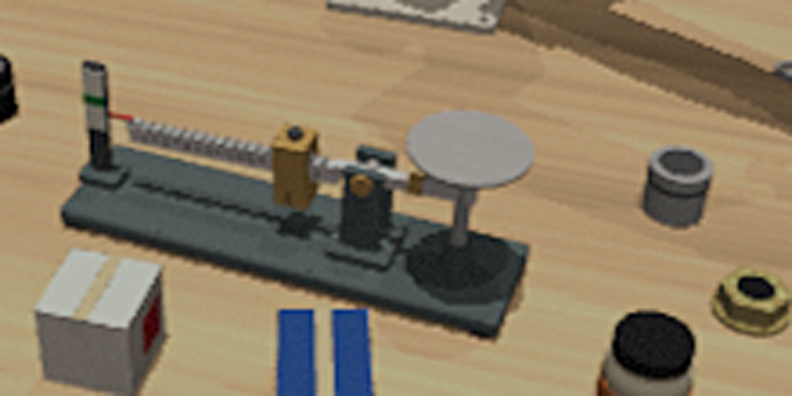

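Run:
```python
from h import *
T=lambda x,y:(180+(x+.5)/3.3-.5,165+(y+.5)/3.3-.5)
S=lambda x,y:(240+(x+.5)/3.6-.5,150+(y+.5)/3.6-.5)
print('piston top',plane('top',T(82,349),52),plane('scene',S(680,164),52),tri(ray('top',T(82,349)),ray('scene',S(680,164))))
print('plate',tri(ray('top',T(275.5,119.5)),ray('scene',S(471,148))),plane('top',T(275,119.5),145))
for x,y in((230,203),(725,228),(727,95)):print('corner',plane('top',T(x,y),20))
for x,y in((62,215),(492,335),(528,243)):print('corner scene',plane('scene',S(x,y),20 if y<1 else 18))
print('knob',tri(ray('top',T(476,133)),ray('scene',S(295,131))))
print('postTop',tri(ray('top',T(738,143)),ray('scene',S(94,66))))
print('bar outer',tri(ray('top',T(675,148)),ray('scene',S(133,125))))
```

```text
piston top [346.67791728 307.95843295  52.        ] [347.26648603 308.85943955  52.        ] (array([346.61354086, 308.49910876,  51.42092569]), np.float64(0.7907108253309477))
plate (array([510.99427119, 147.8715876 , 144.9128287 ]), np.float64(0.12604475788077849)) [511.00103246 148.16331425 145.        ]
corner [460.2468826  198.38502091  20.        ]
corner [ 433.70404391 -198.92238906   20.        ]
corner [ 541.49042905 -204.98119891   20.        ]
corner scene [ 545.177038  -199.9204996   18.       ]
corner scene [578.03490681 189.44607418  18.        ]
corner scene [455.85545287 196.56313488  18.        ]
knob (array([501.52574547,   1.29271171, 122.85966484]), np.float64(0.9450718535395256))
postTop (array([ 488.01850898, -186.35999052,  141.30007011]), np.float64(4.1988801566100005))
bar outer (array([ 491.38436056, -150.31812071,   89.55469299]), np.float64(0.17847916764756222))
```

Emit:
{"method": "move_arm", "body": {"commands": [[[0, -80, 198.6], [70.8, 0, 0], 1], [[0, -80, 198.6], [70.8, 0, 0], 1], [[0, -80, 198.6], [70.8, 0, 0], 1], [[0, -80, 198.6], [70.8, 0, 0], 1], [[0, -80, 198.6], [70.8, 0, 0], 1], [[0, -80, 198.6], [70.8, 0, 0], 1], [[60, -80, 198.6], [70.8, 0, 0], 1], [[60, -80, 198.6], [70.8, 0, 0], 1], [[100, -80, 198.6], [70.8, 0, 0], 1], [[100, -80, 198.6], [70.8, 0, 0], 1]]}}

```text
t: 1.15
tool_pos: [343.8, 305.9, 126.8]
tool_rot: [[-0.008, 0.998, -0.067], [-0.007, -0.067, -0.998], [-1.0, -0.007, 0.008]]
contact_force: [-1.0, -1.4, -1.0]
width: 85.4
```

Run:
```python
from h import *
o=manip.get_obs();print(o['t'],o['tool_pos'],o['tool_rot'].round(4),o['contact_force'])
im=manip.capture('wrist');cv2.imwrite('pics/w1.png',im[:,:,::-1])
im=manip.capture('top');cv2.imwrite('pics/t1.png',im[:,:,::-1])
print(proj('wrist',np.array([346.6,308.3,52]),o))
```

```text
1.15 [343.75849246 305.87971936 126.84264779] [[-0.008   0.9978 -0.0665]
 [-0.0071 -0.0666 -0.9978]
 [-0.9999 -0.0075  0.0076]] [-1.01753708 -1.43155789 -1.02825558]
[325.19150856 212.22657166]
```

View pics/w1.png

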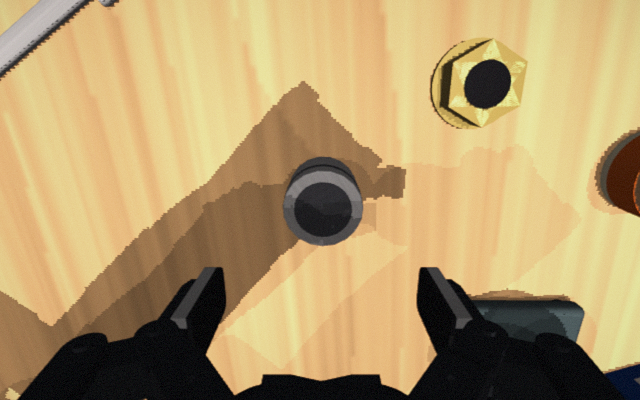

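Run:
```python
from h import *
o=manip.get_obs();print(o['t'],o['tool_pos'],o['tool_rot'].round(4),o['contact_force'],o['joint_velocities'].round(4))
im=manip.capture('wrist');cv2.imwrite('pics/w2.png',im[:,:,::-1])
g=cv2.cvtColor(im,cv2.COLOR_RGB2HSV)
m=((g[...,1]<60)).astype(np.uint8);m[:150]=0;m[260:]=0;m[:,:260]=0;m[:,390:]=0
cs,_=cv2.findContours(m,cv2.RETR_EXTERNAL,cv2.CHAIN_APPROX_NONE)
for c in cs:
    if cv2.contourArea(c)>300: print(cv2.boundingRect(c),cv2.minEnclosingCircle(c))
for uv in((323,206),(323,208)): print(plane('wrist',uv,52,o))
print(plane('wrist',(284,206),52,o),plane('wrist',(362.5,206),52,o))
```

```text
1.25 [346.47888225 308.39275851 131.15832449] [[-0.0019  0.9978 -0.0658]
 [-0.0016 -0.0658 -0.9978]
 [-1.     -0.0017  0.0018]] [0.99815133 0.28274748 1.15341701] [-0.0003 -0.0269  0.0498 -0.0003 -0.0018  0.0033]
(280, 160, 78, 87) ((318.5, 202.89999389648438), 43.38972091674805)
[348.47368341 314.36103154  52.        ]
[348.38104266 312.88385978  52.        ]
[321.27517254 316.09972214  52.        ] [376.00408588 312.60112446  52.        ]
```

Run:
```python
from h import *
o=manip.get_obs();print(o['t'],o['tool_pos'])
for uv in((318.5,207),(280,207),(358,207),(319,247)): print(plane('wrist',uv,52,o))
```

```text
1.3 [347.41593044 309.27455842 132.32553339]
[346.37490672 314.46953776  52.        ]
[319.3627245  316.21802109  52.        ]
[374.08697338 312.67575132  52.        ]
[344.66924205 283.54623051  52.        ]
```

View pics/w2.png

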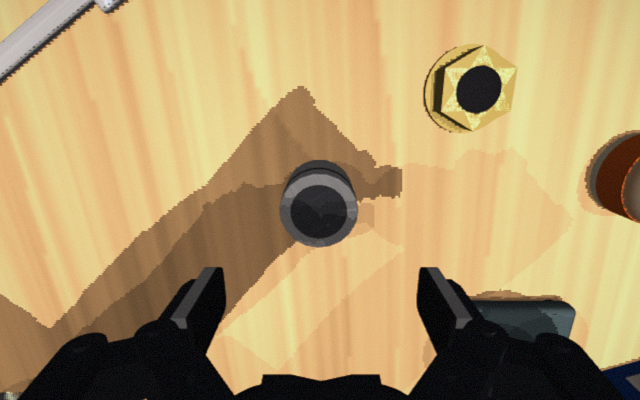

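Emit:
{"method": "move_arm", "body": {"commands": [[[45, 0, -1.5], [0, 0, 0], 1], [[85, 0, -1.5], [0, 0, 0], 1], [[108, 0, -1.5], [0, 0, 0], 1], [[117, 0, -1.5], [0, 0, 0], 1], [[117, 0, -1.5], [0, 0, 0], 0.6], [[117, 0, -1.5], [0, 0, 0], 0.3], [[117, 0, -1.5], [0, 0, 0], 0.2], [[117, 0, -1.5], [0, 0, 0], 0.2], [[117, 0, -1.5], [0, 0, 0], 0.2], [[117, 0, -1.5], [0, 0, 0], 0.2]], "force": 40}}

```text
t: 2.3
tool_pos: [347.6, 311.8, 16.3]
tool_rot: [[0.001, 0.998, -0.066], [0.003, -0.066, -0.998], [-1.0, 0.001, -0.003]]
contact_force: [-3.5, 0.0, 6.5]
width: 54.8
```

Run:
```python
from h import *
o=manip.get_obs();print(o['t'],o['tool_pos'],o['contact_force'],o['width'])
im=manip.capture('wrist');cv2.imwrite('pics/w3.png',im[:,:,::-1])
```

```text
2.3 [347.62233043 311.7570936   16.34914789] [-3.52370603  0.01312567  6.53840444] 54.79261276660328
```

View pics/w3.png

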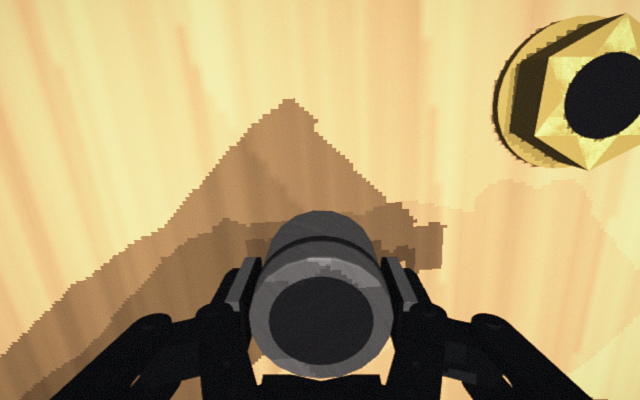

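Emit:
{"method": "move_arm", "body": {"commands": [[[-15, 0, 0], [0, 0, 0], 0.2], [[-50, 0, 0], [0, 0, 0], 0.2], [[-95, 0, 0], [0, 0, 0], 0.2], [[-140, 30, 26], [0, 0, 0], 0.2], [[-170, 65, 57], [0, 0, 0], 0.2], [[-185, 105, 92], [0, 0, 0], 0.2], [[-185, 140, 123], [0, 0, 0], 0.2], [[-185, 165, 145], [0, 0, 0], 0.2], [[-185, 174, 153], [0, 0, 0], 0.2], [[-185, 174, 153], [0, 0, 0], 0.2], [[-185, 174, 153], [0, 0, 0], 0.2], [[-185, 174, 153], [0, 0, 0], 0.2]]}}

```text
t: 3.55
tool_pos: [509.3, 147.0, 199.0]
tool_rot: [[-0.001, 0.998, -0.065], [-0.0, -0.065, -0.998], [-1.0, -0.001, 0.0]]
contact_force: [-0.5, 0.7, -6.2]
width: 55.1
```

Run:
```python
from h import *
for n in('wrist','scene','wrist','top'):
    o=manip.get_obs();print(o['t'],o['tool_pos'],o['contact_force'],o['width'])
    im=manip.capture(n);cv2.imwrite(f'pics/{n}4.png',im[:,:,::-1])
b=cv2.imread('pics/scene4.png')
cv2.imwrite('pics/scene4z.png',cv2.resize(b[110:240,240:440],None,fx=4,fy=4,interpolation=cv2.INTER_CUBIC))
```

```text
3.55 [509.32651036 146.95148611 199.0309755 ] [-0.52870762  0.66497212 -6.20922268] 55.063885342831185
3.6 [509.42351538 147.1286816  199.14408204] [-0.38259514  0.04916144 -5.73048759] 55.00322282056824
3.65 [509.53016178 147.1753948  199.2373207 ] [ 0.2720495   0.73319732 -5.68338368] 55.13600205350374
3.7 [509.7326454  147.16671896 199.34831842] [ 0.18244272  0.51424111 -6.19882332] 55.135391101379675
```

View pics/scene4z.png

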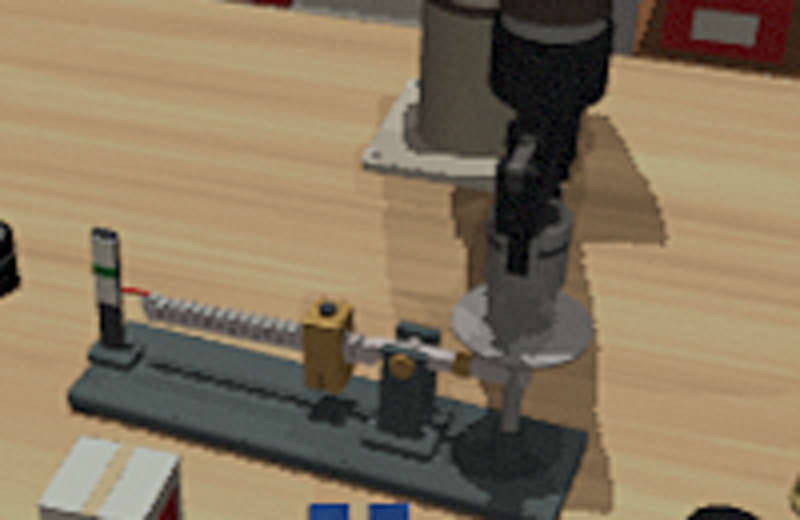

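View pics/wrist4.png

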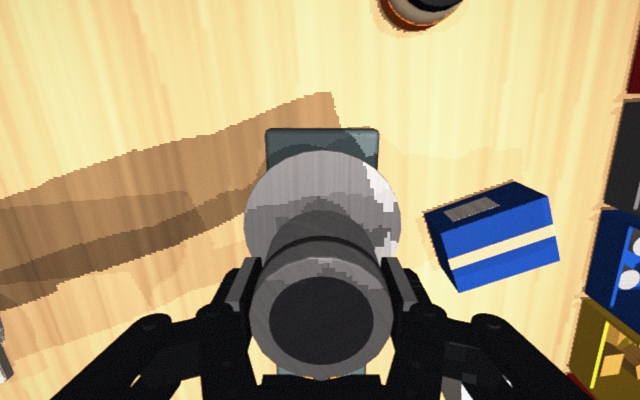

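The scene view shows the piston above the plate, which is not yet touched, and the pointer below the green band. Wrist force gives a weight of about 6 N.

Emit:
{"method": "move_arm", "body": {"commands": [[[14, 1, 0], [0, 0, 0], 0.2], [[24, 1, 0], [0, 0, 0], 0.2], [[28, 1, 0], [0, 0, 0], 0.2], [[30, 1, 0], [0, 0, 0], 0.2], [[32, 1, 0], [0, 0, 0], 0.2], [[33, 1, 0], [0, 0, 0], 0.2], [[33, 1, 0], [0, 0, 0], 0.2]]}}

```text
t: 4.45
tool_pos: [511.7, 146.0, 166.5]
tool_rot: [[0.0, 0.998, -0.067], [0.0, -0.067, -0.998], [-1.0, 0.0, -0.0]]
contact_force: [1.2, 1.1, -5.3]
width: 54.8
```

Run:
```python
from h import *
for n in('scene','top'):
    o=manip.get_obs();print(o['t'],o['tool_pos'],o['contact_force'],o['width'])
    im=manip.capture(n);cv2.imwrite(f'pics/{n}5.png',im[:,:,::-1])
b=cv2.imread('pics/scene5.png')
cv2.imwrite('pics/scene5z.png',cv2.resize(b[110:240,240:440],None,fx=4,fy=4,interpolation=cv2.INTER_CUBIC))
```

```text
4.45 [511.68842922 146.04440533 166.48515234] [ 1.15878889  1.08742048 -5.27722572] 54.83535136097417
4.5 [511.7196044  146.06460068 166.57098791] [ 0.37856214  0.05942536 -5.8173111 ] 55.095342614210594
```

View pics/scene5z.png

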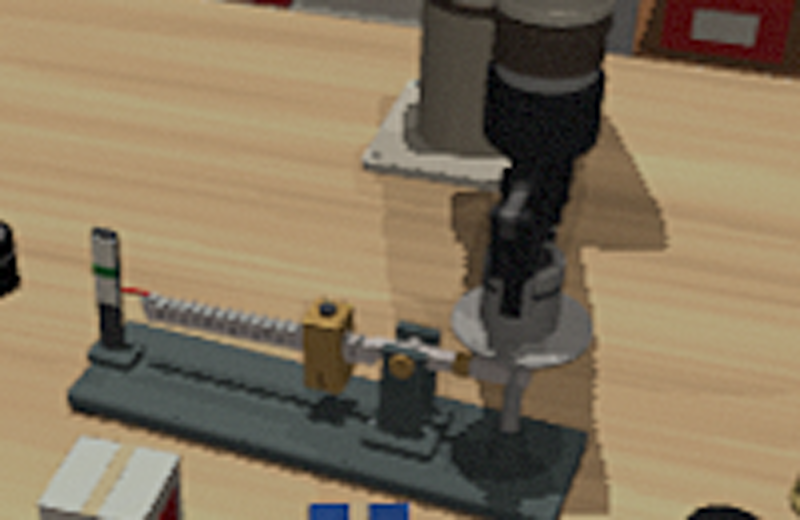

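Emit:
{"method": "move_arm", "body": {"commands": [[[1, 0, 0], [0, 0, 0], 0.2], [[2, 0, 0], [0, 0, 0], 0.2], [[3, 0, 0], [0, 0, 0], 0.2], [[4, 0, 0], [0, 0, 0], 0.2], [[5, 0, 0], [0, 0, 0], 0.2], [[6, 0, 0], [0, 0, 0], 0.2], [[7, 0, 0], [0, 0, 0], 0.2], [[7, 0, 0], [0, 0, 0], 0.2]]}}

```text
t: 5.35
tool_pos: [511.6, 146.1, 159.2]
tool_rot: [[0.0, 0.998, -0.067], [0.0, -0.067, -0.998], [-1.0, 0.0, -0.0]]
contact_force: [-0.3, 0.3, -4.1]
width: 55.1
```

Emit:
{"method": "move_arm", "body": {"commands": [[[1, 0, 0], [0, 0, 0], 0.2], [[2, 0, 0], [0, 0, 0], 0.2], [[3, 0, 0], [0, 0, 0], 0.2], [[3, 0, 0], [0, 0, 0], 0.2]]}}

```text
t: 5.75
tool_pos: [511.6, 146.0, 156.2]
tool_rot: [[0.0, 0.998, -0.067], [-0.0, -0.067, -0.998], [-1.0, 0.0, 0.0]]
contact_force: [-0.0, 0.3, -4.4]
width: 55.0
```

Emit:
{"method": "move_arm", "body": {"commands": [[[1, 0, 0], [0, 0, 0], 0.2], [[2, 0, 0], [0, 0, 0], 0.2], [[3, 0, 0], [0, 0, 0], 0.2], [[4, 0, 0], [0, 0, 0], 0.2], [[5, 0, 0], [0, 0, 0], 0.2], [[5, 0, 0], [0, 0, 0], 0.2]]}}

```text
t: 6.35
tool_pos: [511.6, 145.8, 151.3]
tool_rot: [[0.0, 0.998, -0.067], [-0.001, -0.067, -0.998], [-1.0, 0.0, 0.001]]
contact_force: [0.3, -1.7, -3.0]
width: 55.1
```

Emit:
{"method": "move_arm", "body": {"commands": [[[1, 0, 0], [0, 0, 0], 0.2], [[2, 0, 0], [0, 0, 0], 0.2], [[2, 0, 0], [0, 0, 0], 0.2]]}}

```text
t: 6.65
tool_pos: [511.6, 146.0, 150.7]
tool_rot: [[0.001, 0.998, -0.067], [-0.0, -0.067, -0.998], [-1.0, 0.001, 0.0]]
contact_force: [-2.8, -2.2, 6.4]
width: 54.9
```

Emit:
{"method": "move_arm", "body": {"commands": [[[-1.2, 0, 0], [0, 0, 0], 0.2], [[-1.2, 0, 0], [0, 0, 0], 0.2]]}}

```text
t: 6.85
tool_pos: [511.6, 146.0, 151.0]
tool_rot: [[0.001, 0.998, -0.067], [-0.0, -0.067, -0.998], [-1.0, 0.001, 0.0]]
contact_force: [-1.9, -2.3, 2.9]
width: 54.9
```

Run:
```python
from h import *
for n in('scene','wrist'):
    o=manip.get_obs();print(o['t'],o['tool_pos'],o['contact_force'],o['width'])
    im=manip.capture(n);cv2.imwrite(f'pics/{n}6.png',im[:,:,::-1])
b=cv2.imread('pics/scene6.png')
cv2.imwrite('pics/scene6z.png',cv2.resize(b[110:240,240:440],None,fx=4,fy=4,interpolation=cv2.INTER_CUBIC))
```

```text
6.85 [511.64978504 145.99271654 150.96687988] [-1.87847807 -2.26065096  2.94691927] 54.8507223554688
6.9 [511.64718928 145.94639533 150.89571569] [-1.8924217  -1.88214561  3.1069267 ] 54.93801667389574
```

View pics/scene6z.png

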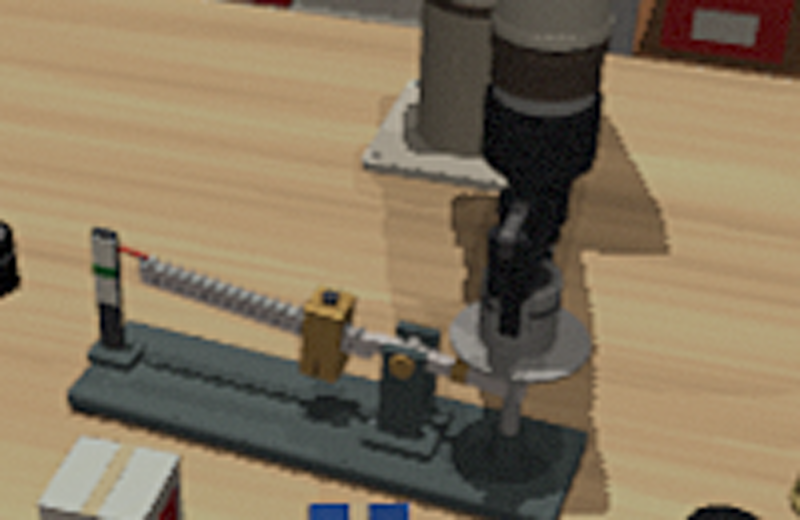

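View pics/wrist6.png

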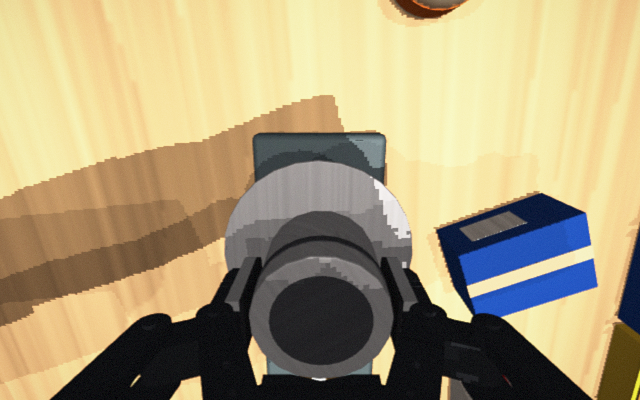

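Emit:
{"method": "move_arm", "body": {"commands": [[[-0.8, 0, 0], [0, 0, 0], 0.2], [[-0.8, 0, 0], [0, 0, 0], 0.35], [[-0.8, 0, 0], [0, 0, 0], 0.5], [[-0.8, 0, 0], [0, 0, 0], 0.7], [[-0.8, 0, 0], [0, 0, 0], 1], [[-0.8, 0, 0], [0, 0, 0], 1], [[-20, 0, 0], [0, 0, 0], 1], [[-60, 0, 0], [0, 0, 0], 1], [[-90, 0, 0], [0, 0, 0], 1], [[-90, 0, 10], [0, 0, 0], 1]]}}

```text
t: 7.95
tool_pos: [513.6, 137.5, 245.4]
tool_rot: [[0.009, 0.998, -0.065], [0.003, -0.065, -0.998], [-1.0, 0.009, -0.004]]
contact_force: [-0.1, -0.0, 0.5]
width: 85.7
```

Run:
```python
from h import *
for n in('scene','wrist','top'):
    o=manip.get_obs();print(o['t'],o['tool_pos'],o['contact_force'],o['width'])
    im=manip.capture(n);cv2.imwrite(f'pics/{n}7.png',im[:,:,::-1])
b=cv2.imread('pics/scene7.png')
cv2.imwrite('pics/scene7z.png',cv2.resize(b[110:240,240:440],None,fx=4,fy=4,interpolation=cv2.INTER_CUBIC))
```

```text
7.95 [513.64070683 137.4988778  245.44940981] [-0.11071561 -0.04520165  0.51004447] 85.7233900178448
8.0 [512.2773195  135.26111534 242.96547295] [-0.98353174 -1.33180978 -0.97874059] 85.5915745327401
8.05 [511.19519648 135.44971306 241.12423166] [-0.73211004 -0.12310876  0.20152087] 85.29378133110119
```

View pics/scene7z.png

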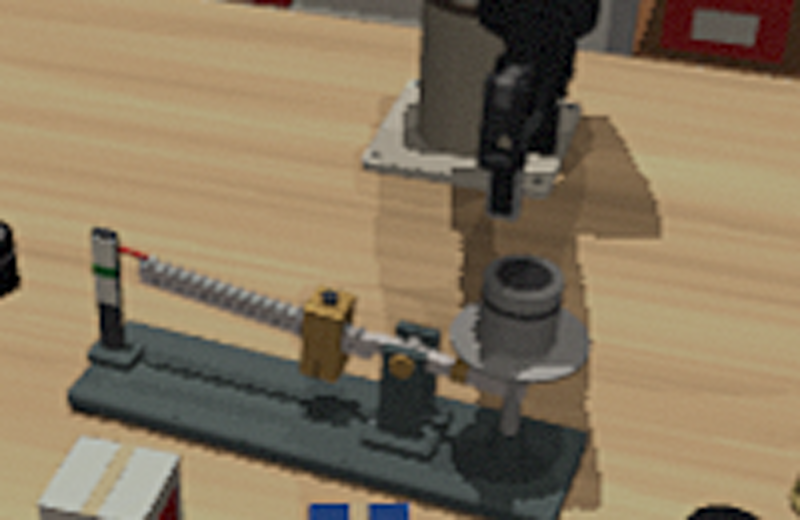

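View pics/wrist7.png

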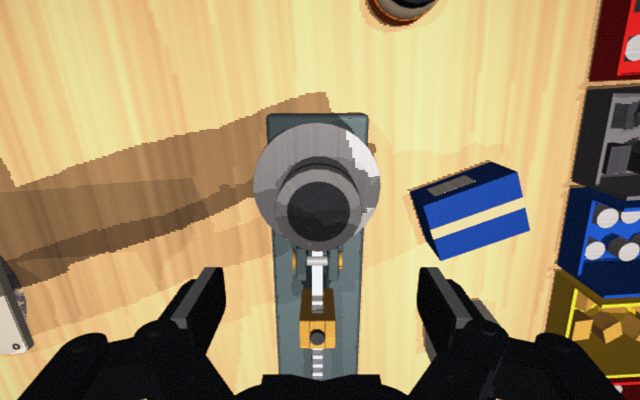

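The piston stands upright on the plate and the beam is at its upper stop: the pointer is above the green band at zoom (130,252). Next I go over the poise.

Emit:
{"method": "move_arm", "body": {"commands": [[[0, -0.8, 45], [0, 0, 0], 1], [[0, -0.8, 90], [0, 0, 0], 1], [[20, -0.8, 120], [0, 0, 0], 1], [[45, -0.8, 135], [0, 0, 0], 1], [[55, -0.8, 135], [0, 0, 0], 1], [[55, -0.8, 135], [0, 0, 0], 1], [[55, -0.8, 135], [0, 0, 0], 1], [[55, -0.8, 135], [0, 0, 0], 1]]}}

```text
t: 8.9
tool_pos: [501.9, 2.4, 186.3]
tool_rot: [[0.002, 0.998, -0.065], [0.0, -0.065, -0.998], [-1.0, 0.002, -0.0]]
contact_force: [-0.2, -0.2, 0.1]
width: 85.6
```

Run:
```python
from h import *
o=manip.get_obs();print(o['t'],o['tool_pos'],o['tool_rot'].round(4),o['contact_force'],o['width'])
im=manip.capture('wrist');cv2.imwrite(f'pics/w8.png',im[:,:,::-1])
cv2.imwrite('pics/w8z.png',cv2.resize(im[100:400,220:420,::-1],None,fx=2,fy=2,interpolation=cv2.INTER_CUBIC))
```

```text
8.9 [501.86995486   2.41348252 186.29707671] [[ 1.600e-03  9.979e-01 -6.510e-02]
 [ 3.000e-04 -6.510e-02 -9.979e-01]
 [-1.000e+00  1.500e-03 -4.000e-04]] [-0.19139634 -0.1909939   0.0695963 ] 85.63469668194685
```

View pics/w8.png

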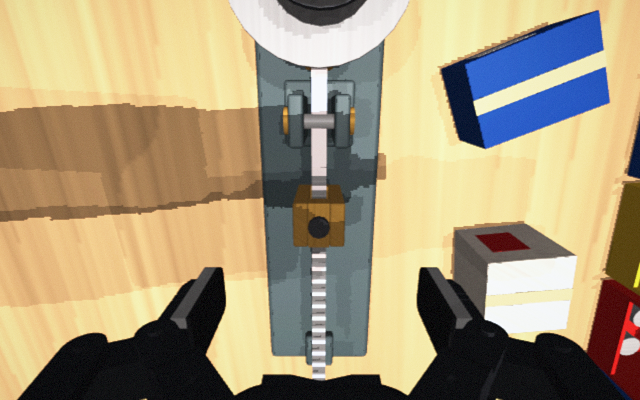

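View pics/w8z.png

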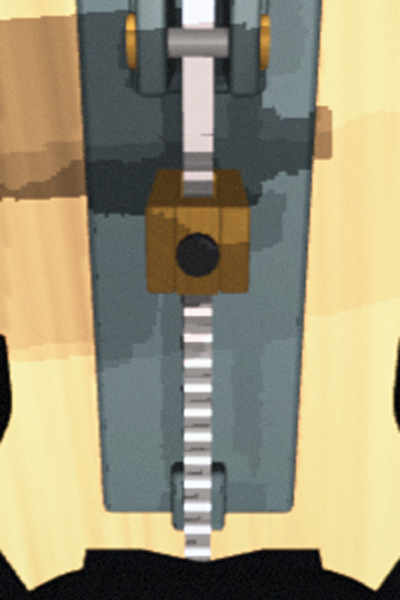

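Run:
```python
from h import *
from scipy.optimize import least_squares
from scipy.signal import find_peaks
o=manip.get_obs();print(o['t'],o['tool_pos'])
for z in(125,130,135):
    a=plane('wrist',(293.5,225),z,o);b=plane('wrist',(344.5,225),z,o);c=plane('wrist',(319,225),z,o);print(z,np.linalg.norm(a-b),c,plane('wrist',(319,227.5),z+6,o))
    cl=c[:2]-np.array([500.9,-3.3]);print(' loc y',cl@[.066,.998],'x',cl@[.998,-.066])
im=cv2.cvtColor(cv2.imread('pics/w8.png'),cv2.COLOR_BGR2GRAY).astype(float)
p=im[245:385,315:323].mean(1)
pk,_=find_peaks(p,prominence=15);print(pk+245,p[pk]);mn,_=find_peaks(-p,prominence=15);print(mn+245)
print(p.astype(int).tolist())
```

```text
8.95 [501.89419098   2.35026815 186.44123482]
125 33.41043250643349 [500.99440087   1.53385729 125.        ] [501.06587309   2.24698447 131.        ]
 loc y 4.830420028460326 x -0.22482251510654513
130 32.58986372172688 [501.14790675   3.55495653 130.        ] [501.22223185   4.31141259 136.        ]
 loc y 6.857608466234491 x -0.20501619341751515
135 31.769294937020103 [501.30141264   5.57605578 135.        ] [501.37859061   6.37584071 141.        ]
 loc y 8.884796904008656 x -0.18520987172848527
[256 269 280 294 305 317 329 342 352 364 376] [244.125 244.625 251.    251.125 250.25  250.25  249.75  249.625 249.875
 249.25  249.375]
[260 273 287 300 312 324 336 348 359 371]
[83, 84, 83, 82, 82, 83, 86, 102, 144, 227, 243, 244, 238, 146, 129, 127, 129, 133, 145, 149, 150, 163, 225, 242, 244, 240, 147, 131, 130, 132, 134, 152, 156, 167, 216, 251, 250, 248, 216, 157, 149, 148, 137, 137, 166, 171, 184, 232, 250, 251, 247, 167, 150, 148, 141, 114, 146, 169, 178, 218, 250, 250, 248, 190, 152, 149, 143, 111, 123, 166, 180, 220, 250, 249, 248, 214, 154, 147, 139, 108, 134, 165, 176, 219, 249, 249, 247, 194, 161, 157, 145, 112, 136, 176, 195, 235, 249, 249, 247, 174, 157, 154, 141, 126, 144, 176, 210, 249, 249, 247, 218, 163, 155, 145, 122, 125, 151, 191, 235, 249, 248, 234, 167, 156, 150, 134, 133, 145, 180, 222, 248, 249, 245, 171, 140, 68, 17, 13, 14, 13]
```

Run:
```python
from h import *
from scipy.optimize import least_squares
o=manip.get_obs()
im=cv2.cvtColor(cv2.imread('pics/w8.png'),cv2.COLOR_BGR2GRAY).astype(float)
p=im[:,315:323].mean(1)
v=[]
r=245
idx=np.arange(245,376)
thr=200
# edge crossings (subpixel)
up=[i+(thr-p[i])/(p[i+1]-p[i]) for i in idx if p[i]<thr<=p[i+1]]
dn=[i+(p[i]-thr)/(p[i]-p[i+1]) for i in idx if p[i]>=thr>p[i+1]]
print(np.round(up,2),np.round(dn,2))
org=np.array([500.9,-3.3]);yl=np.array([.066,.998])
for nm,e in(('up',up),('dn',dn),('mid',[(a+b)/2 for a,b in zip(up,dn)])):
    e=np.array(e);n=np.arange(len(e))
    def f(q):
        P=[np.r_[org+yl*(q[0]-10*k*np.cos(q[2])),q[1]+10*k*np.sin(q[2])] for k in n]
        return np.array([proj('wrist',x,o)[1] for x in P])-e
    s=least_squares(f,[-15,110,.09],x_scale=[1,1,.01]);J=np.linalg.inv(s.jac.T@s.jac)
    print(nm,s.x,np.sqrt(np.diag(J))*.3,s.fun.round(2))
```

```text
[253.67 266.59 278.66 291.32 303.55 315.5  327.54 339.12 350.69 362.2
 373.46] [257.42 270.43 283.28 295.59 307.84 320.24 331.9  343.65 355.33 366.51]
up [-27.68465357 102.01565963   0.14996191] [1.90968423 3.46938691 0.02063714] [ 0.03 -0.19  0.26 -0.03 -0.05  0.04 -0.12  0.04  0.04 -0.03  0.01]
dn [-2.59746163e+01  1.11333575e+02  1.10121333e-01] [2.31599457 4.16312608 0.02461564] [ 0.04 -0.02 -0.13  0.07  0.13 -0.16  0.09  0.05 -0.11  0.04]
mid [-26.88378464 106.62892115   0.1300111 ] [2.29154673 4.1662161  0.02538418] [ 0.04 -0.11  0.06  0.02  0.04 -0.06 -0.02  0.04 -0.03  0.01]
```

Emit:
{"method": "move_arm", "body": {"commands": [[[40, -0.9, 0], [0, 0, 0], 1], [[75, -0.9, 0], [0, 0, 0], 0.6], [[91, -0.9, 0], [0, 0, 0], 0.3], [[96, -0.9, 0], [0, 0, 0], 0.1], [[96, -0.9, 0], [0, 0, 0], 0], [[96, -0.9, 0], [0, 0, 0], -0.05], [[96, -0.9, 0], [0, 0, 0], -0.05]], "force": 20}}

```text
t: 9.65
tool_pos: [501.5, 1.6, 91.1]
tool_rot: [[0.003, 0.998, -0.066], [0.0, -0.066, -0.998], [-1.0, 0.003, -0.0]]
contact_force: [0.8, -0.4, -0.4]
width: 40.7
```

Run:
```python
from h import *
o=manip.get_obs();print(o['t'],o['tool_pos'],o['contact_force'],o['width'])
im=manip.capture('wrist');cv2.imwrite(f'pics/w9.png',im[:,:,::-1])
```

```text
9.65 [501.53775263   1.62798266  91.0609959 ] [ 0.84760103 -0.43866654 -0.36416555] 40.68363446609142
```

View pics/w9.png

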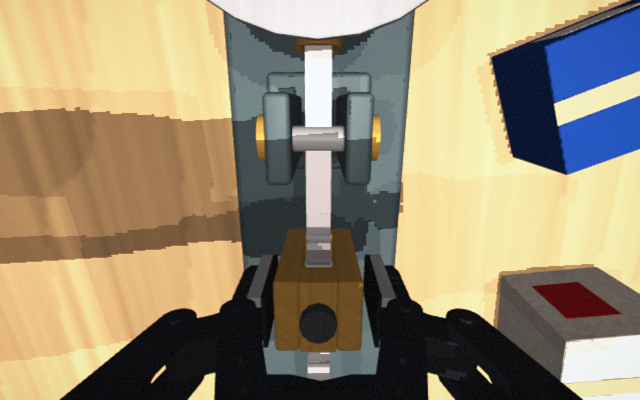

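The poise sits between the pads, with its cheeks at u 274 to 362 and the pads at about 271 and 366. That is well centred, so I close lightly.

Emit:
{"method": "move_arm", "body": {"commands": [[[0, -0.3, 0], [0, 0, 0], -0.1], [[0, -0.3, 0], [0, 0, 0], -0.15], [[0, -0.3, 0], [0, 0, 0], -0.2], [[0, -0.3, 0], [0, 0, 0], -0.25], [[0, -0.3, 0], [0, 0, 0], -0.25], [[0, -0.3, 0], [0, 0, 0], -0.25]], "force": 20}}

```text
t: 10.3
tool_pos: [500.0, 1.6, 89.7]
tool_rot: [[0.0, 0.998, -0.067], [0.0, -0.067, -0.998], [-1.0, 0.0, -0.0]]
contact_force: [-0.2, -0.7, 2.9]
width: 33.7
```

Run:
```python
from h import *
o=manip.get_obs();print(o['t'],o['tool_pos'],o['contact_force'],o['wrist_torque'],o['width'])
```

```text
10.3 [499.99196526   1.55723787  89.73994407] [-0.17218359 -0.66211621  2.86354138] [ 0.09360863  0.1122381  -0.00707208] 33.66160788356349
```

Emit:
{"method": "move_arm", "body": {"commands": [[[-0.5, 0, 0], [0, 0, 0], -0.25], [[-1, 0, 0], [0, 0, 0], -0.25], [[-1, 0, 0], [0, 0, 0], -0.25]]}}

```text
t: 10.6
tool_pos: [499.7, 1.5, 90.1]
tool_rot: [[-0.001, 0.998, -0.067], [-0.0, -0.067, -0.998], [-1.0, -0.001, 0.0]]
contact_force: [0.2, -0.1, -1.3]
width: 33.4
```

Emit:
{"method": "move_arm", "body": {"commands": [[[-0.5, 0, 0], [0, 0, 0], -0.25], [[-1, 0, 0], [0, 0, 0], -0.25], [[-1, 0, 0], [0, 0, 0], -0.25]]}}

```text
t: 10.9
tool_pos: [499.3, 1.5, 91.0]
tool_rot: [[-0.001, 0.998, -0.067], [-0.0, -0.067, -0.998], [-1.0, -0.001, 0.0]]
contact_force: [-1.2, 0.7, -4.2]
width: 33.5
```

Emit:
{"method": "move_arm", "body": {"commands": [[[-0.5, 0, 0], [0, 0, 0], -0.25], [[-1, 0, 0], [0, 0, 0], -0.25], [[-1, 0, 0], [0, 0, 0], -0.25]]}}

```text
t: 11.2
tool_pos: [499.9, 1.5, 92.5]
tool_rot: [[0.0, 0.998, -0.067], [-0.0, -0.067, -0.998], [-1.0, 0.0, 0.0]]
contact_force: [-0.7, 0.5, -3.5]
width: 33.9
```

Emit:
{"method": "move_arm", "body": {"commands": [[[-0.7, 0, 0], [0, 0, 0], -0.25], [[-1.4, 0, 0], [0, 0, 0], -0.25], [[-2, 0, 0], [0, 0, 0], -0.25], [[-2, 0, 0], [0, 0, 0], -0.25]]}}

```text
t: 11.6
tool_pos: [500.0, 1.5, 94.7]
tool_rot: [[0.0, 0.998, -0.067], [0.0, -0.067, -0.998], [-1.0, 0.0, -0.0]]
contact_force: [1.2, -1.3, -3.6]
width: 33.5
```

Emit:
{"method": "move_arm", "body": {"commands": [[[-0.5, 0, 0], [0, 0, 0], -0.25], [[-1, 0, 0], [0, 0, 0], -0.25], [[-1, 0, 0], [0, 0, 0], -0.25]]}}

```text
t: 11.9
tool_pos: [500.0, 1.5, 95.6]
tool_rot: [[0.0, 0.998, -0.067], [0.0, -0.067, -0.998], [-1.0, 0.0, -0.0]]
contact_force: [-0.8, -1.1, -4.8]
width: 33.4
```

Emit:
{"method": "move_arm", "body": {"commands": [[[-0.4, 0, 0], [0, 0, 0], -0.25], [[-0.8, 0, 0], [0, 0, 0], -0.25], [[-0.8, 0, 0], [0, 0, 0], -0.25]]}}

```text
t: 12.2
tool_pos: [499.9, 1.5, 96.3]
tool_rot: [[0.0, 0.998, -0.067], [0.0, -0.067, -0.998], [-1.0, 0.0, -0.0]]
contact_force: [-0.2, -0.2, -4.3]
width: 34.1
```

Emit:
{"method": "move_arm", "body": {"commands": [[[-0.3, 0, 0], [0, 0, 0], -0.25], [[-0.6, 0, 0], [0, 0, 0], -0.25], [[-0.6, 0, 0], [0, 0, 0], -0.25]]}}

```text
t: 12.5
tool_pos: [499.9, 1.5, 97.0]
tool_rot: [[0.0, 0.998, -0.067], [0.0, -0.067, -0.998], [-1.0, 0.0, -0.0]]
contact_force: [-0.2, -0.2, -3.7]
width: 33.7
```

Emit:
{"method": "move_arm", "body": {"commands": [[[-0.3, 0, 0], [0, 0, 0], -0.25], [[-0.6, 0, 0], [0, 0, 0], -0.25], [[-0.6, 0, 0], [0, 0, 0], -0.25]]}}

```text
t: 12.8
tool_pos: [499.8, 1.5, 97.4]
tool_rot: [[-0.0, 0.998, -0.067], [0.0, -0.067, -0.998], [-1.0, -0.0, -0.0]]
contact_force: [0.9, 0.1, -5.9]
width: 34.1
```

Emit:
{"method": "move_arm", "body": {"commands": [[[0.6, 0, 0], [0, 0, 0], -0.25], [[1.2, 0, 0], [0, 0, 0], -0.25], [[1, 0, 2], [0, 0, 0], -0.25], [[0.7, 0, 5], [0, 0, 0], -0.25], [[0.4, 0, 8], [0, 0, 0], -0.25], [[0.1, 0, 11], [0, 0, 0], -0.25], [[-0.2, 0, 14], [0, 0, 0], -0.25], [[-0.4, 0, 15], [0, 0, 0], -0.25], [[-0.4, 0, 15], [0, 0, 0], -0.25]]}}

```text
t: 13.7
tool_pos: [498.9, -13.7, 98.0]
tool_rot: [[0.0, 0.998, -0.067], [0.0, -0.067, -0.998], [-1.0, 0.0, -0.0]]
contact_force: [-0.2, -0.2, -3.1]
width: 33.7
```

Emit:
{"method": "move_arm", "body": {"commands": [[[-0.3, 0, 0], [0, 0, 0], -0.25], [[-0.6, 0, 0], [0, 0, 0], -0.25], [[-0.6, 0, 0], [0, 0, 0], -0.25]]}}

```text
t: 14.0
tool_pos: [498.9, -13.3, 98.6]
tool_rot: [[0.0, 0.998, -0.066], [0.0, -0.066, -0.998], [-1.0, 0.0, -0.0]]
contact_force: [-0.1, 0.4, -3.2]
width: 33.7
```

Emit:
{"method": "move_arm", "body": {"commands": [[[-0.3, 0, 0], [0, 0, 0], -0.25], [[-0.5, 0, 0], [0, 0, 0], -0.25], [[-0.5, 0, 0], [0, 0, 0], -0.25]]}}

```text
t: 14.3
tool_pos: [498.9, -13.4, 99.0]
tool_rot: [[0.0, 0.998, -0.067], [0.0, -0.067, -0.998], [-1.0, 0.0, -0.0]]
contact_force: [0.0, -0.3, -4.4]
width: 33.5
```

Emit:
{"method": "move_arm", "body": {"commands": [[[-0.2, 0, 0], [0, 0, 0], -0.25], [[-0.4, 0, 0], [0, 0, 0], -0.25], [[-0.4, 0, 0], [0, 0, 0], -0.25]]}}

```text
t: 14.6
tool_pos: [498.8, -13.4, 99.2]
tool_rot: [[-0.0, 0.998, -0.067], [0.0, -0.067, -0.998], [-1.0, -0.0, -0.0]]
contact_force: [1.1, 0.1, -5.8]
width: 33.8
```

Emit:
{"method": "move_arm", "body": {"commands": [[[-0.2, 0, 0], [0, 0, 0], -0.25], [[-0.3, 0, 0], [0, 0, 0], -0.25], [[-0.3, 0, 0], [0, 0, 0], -0.25]]}}

```text
t: 14.9
tool_pos: [498.8, -13.4, 99.4]
tool_rot: [[-0.0, 0.998, -0.067], [0.0, -0.067, -0.998], [-1.0, -0.0, -0.0]]
contact_force: [2.5, -0.1, -8.2]
width: 33.9
```

Emit:
{"method": "move_arm", "body": {"commands": [[[0.9, 0, 0], [0, 0, 0], -0.25], [[1.8, 0, 0], [0, 0, 0], -0.25], [[1.6, 0, 2], [0, 0, 0], -0.25], [[1.1, 0, 6], [0, 0, 0], -0.25], [[0.4, 0, 12], [0, 0, 0], -0.25], [[-0.4, 0, 18], [0, 0, 0], -0.25], [[-1.1, 0, 24], [0, 0, 0], -0.25], [[-1.8, 0, 30], [0, 0, 0], -0.25], [[-2.5, 0, 36], [0, 0, 0], -0.25], [[-2.9, 0, 39], [0, 0, 0], -0.25], [[-3, 0, 40], [0, 0, 0], -0.25], [[-3, 0, 40], [0, 0, 0], -0.25]]}}

```text
t: 16.1
tool_pos: [496.2, -53.5, 102.7]
tool_rot: [[-0.0, 0.998, -0.067], [0.0, -0.067, -0.998], [-1.0, -0.0, -0.0]]
contact_force: [0.2, -0.4, -4.7]
width: 33.9
```

Emit:
{"method": "move_arm", "body": {"commands": [[[-0.4, 0, 0], [0, 0, 0], -0.25], [[-0.8, 0, 0], [0, 0, 0], -0.25], [[-0.8, 0, 0], [0, 0, 0], -0.25]]}}

```text
t: 16.4
tool_pos: [496.3, -53.2, 103.5]
tool_rot: [[0.0, 0.998, -0.066], [0.0, -0.066, -0.998], [-1.0, 0.0, -0.0]]
contact_force: [0.1, -0.2, -4.1]
width: 33.8
```

Emit:
{"method": "move_arm", "body": {"commands": [[[-0.3, 0, 0], [0, 0, 0], -0.25], [[-0.4, 0, 0], [0, 0, 0], -0.25], [[-0.4, 0, 0], [0, 0, 0], -0.25]]}}

```text
t: 16.7
tool_pos: [496.2, -53.2, 103.8]
tool_rot: [[-0.0, 0.998, -0.067], [0.0, -0.067, -0.998], [-1.0, -0.0, -0.0]]
contact_force: [0.7, -0.3, -6.0]
width: 33.6
```

Emit:
{"method": "move_arm", "body": {"commands": [[[0.7, 0, 0], [0, 0, 0], -0.25], [[1.4, 0, 0], [0, 0, 0], -0.25], [[1.2, 0, 2], [0, 0, 0], -0.25], [[0.7, 0, 6], [0, 0, 0], -0.25], [[0, 0, 12], [0, 0, 0], -0.25], [[-0.7, 0, 18], [0, 0, 0], -0.25], [[-1.4, 0, 24], [0, 0, 0], -0.25], [[-2.1, 0, 30], [0, 0, 0], -0.25], [[-2.8, 0, 36], [0, 0, 0], -0.25], [[-3.5, 0, 42], [0, 0, 0], -0.25], [[-3.8, 0, 44.5], [0, 0, 0], -0.25], [[-3.8, 0, 44.5], [0, 0, 0], -0.25]]}}

```text
t: 17.9
tool_pos: [493.3, -98.2, 107.8]
tool_rot: [[0.0, 0.998, -0.067], [0.0, -0.067, -0.998], [-1.0, 0.0, -0.0]]
contact_force: [0.2, 0.4, -4.6]
width: 33.7
```

Run:
```python
from h import *
for n in('top','scene','wrist'):
    o=manip.get_obs();print(o['t'],o['tool_pos'],o['contact_force'],o['width'])
    im=manip.capture(n);cv2.imwrite(f'pics/{n}10.png',im[:,:,::-1])
```

```text
17.9 [493.26628449 -98.18110568 107.76618057] [ 0.18686037  0.3859045  -4.58945716] 33.712481888505195
17.95 [493.20626232 -97.86692047 107.69426869] [-0.2690215   0.11464127 -4.20366847] 33.87755411538016
18.0 [493.24607624 -97.71981485 107.68606822] [ 0.06439629  0.00837904 -3.79620382] 33.66461204324305
```

View pics/wrist10.png

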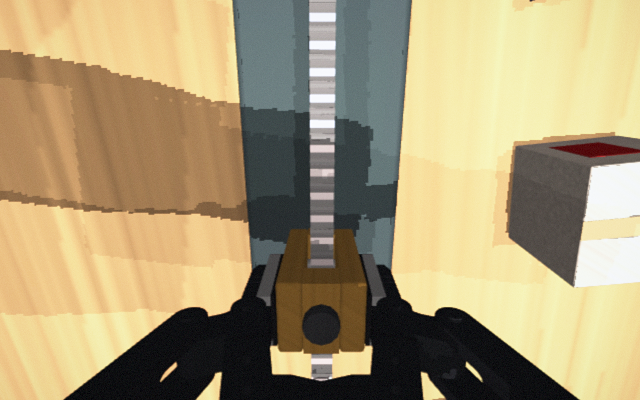

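Emit:
{"method": "move_arm", "body": {"commands": [[[1.5, 0, 0], [0, 0, 0], -0.25], [[3, 0, 0], [0, 0, 0], -0.25], [[4, 0, 0], [0, 0, 0], -0.25], [[4.6, 0, 0], [0, 0, 0], -0.25], [[5, 0, 0], [0, 0, 0], -0.25], [[5, 0, 0], [0, 0, 0], -0.25]]}}

```text
t: 18.65
tool_pos: [493.2, -97.7, 102.6]
tool_rot: [[-0.0, 0.998, -0.067], [0.0, -0.067, -0.998], [-1.0, -0.0, -0.0]]
contact_force: [0.5, 1.0, -4.1]
width: 34.0
```

Emit:
{"method": "move_arm", "body": {"commands": [[[0.5, 0, 0], [0, 0, 0], -0.25], [[1, 0, 0], [0, 0, 0], -0.25], [[1, 0, 0], [0, 0, 0], -0.25]]}}

```text
t: 18.95
tool_pos: [493.3, -97.7, 101.7]
tool_rot: [[0.0, 0.998, -0.067], [0.0, -0.067, -0.998], [-1.0, 0.0, -0.0]]
contact_force: [1.1, 0.2, -4.5]
width: 33.8
```

Emit:
{"method": "move_arm", "body": {"commands": [[[0.5, 0, 0], [0, 0, 0], -0.25], [[1, 0, 0], [0, 0, 0], -0.25], [[1, 0, 0], [0, 0, 0], -0.25]]}}

```text
t: 19.25
tool_pos: [493.4, -97.8, 101.0]
tool_rot: [[0.0, 0.998, -0.067], [-0.0, -0.067, -0.998], [-1.0, 0.0, 0.0]]
contact_force: [-0.2, -0.0, -1.3]
width: 33.7
```

Emit:
{"method": "move_arm", "body": {"commands": [[[0.5, 0, 0.1], [0, 0, 0], -0.25], [[1, 0, 0.1], [0, 0, 0], -0.25], [[1.5, 0, 0.1], [0, 0, 0], -0.25], [[2, 0, 0.1], [0, 0, 0], -0.25], [[2, 0, 0.1], [0, 0, 0], -0.25]]}}

```text
t: 19.75
tool_pos: [493.4, -97.9, 98.7]
tool_rot: [[0.0, 0.998, -0.067], [-0.0, -0.067, -0.998], [-1.0, 0.0, 0.0]]
contact_force: [-1.0, -0.7, -1.1]
width: 33.8
```

Emit:
{"method": "move_arm", "body": {"commands": [[[0.5, 0, 0.1], [0, 0, 0], -0.25], [[1, 0, 0.2], [0, 0, 0], -0.25], [[1.5, 0, 0.2], [0, 0, 0], -0.25], [[2, 0, 0.3], [0, 0, 0], -0.25], [[2, 0, 0.3], [0, 0, 0], -0.25]]}}

```text
t: 20.25
tool_pos: [493.3, -98.1, 96.7]
tool_rot: [[0.0, 0.998, -0.067], [0.0, -0.067, -0.998], [-1.0, 0.0, -0.0]]
contact_force: [-0.6, 0.8, 0.2]
width: 33.6
```

Run:
```python
from h import *
for n in('top','scene'):
    o=manip.get_obs();print(o['t'],o['tool_pos'],o['contact_force'],o['width'])
    im=manip.capture(n);cv2.imwrite(f'pics/{n}11.png',im[:,:,::-1])
b=cv2.imread('pics/scene11.png')
cv2.imwrite('pics/scene11z.png',cv2.resize(b[130:240,240:400],None,fx=5,fy=5,interpolation=cv2.INTER_CUBIC))
```

```text
20.25 [493.34201141 -98.11257182  96.66220608] [-0.60467612  0.76541708  0.16054949] 33.55984491389195
20.3 [493.31991236 -98.08427564  96.69565614] [0.17108462 0.76445826 0.0181229 ] 33.75454909571943
```

View pics/scene11z.png

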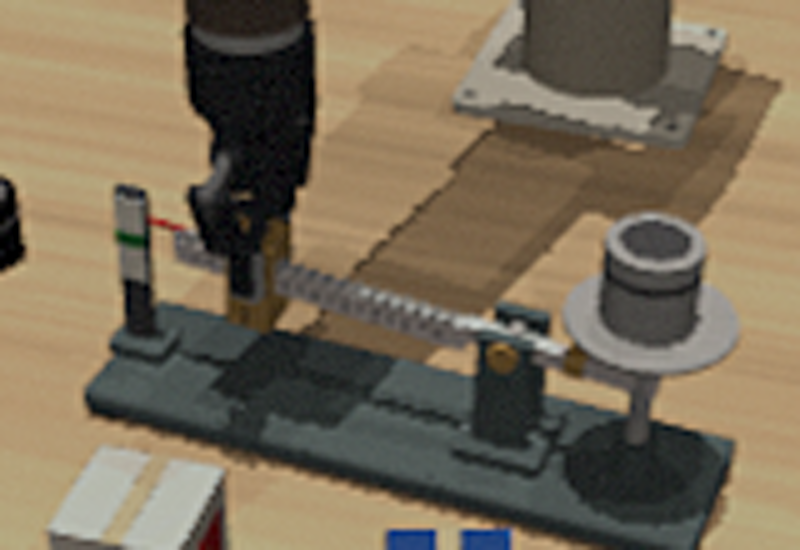

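Emit:
{"method": "move_arm", "body": {"commands": [[[1, 0, 0.1], [0, 0, 0], -0.25], [[2, 0, 0.2], [0, 0, 0], -0.25], [[3, 0, 0.3], [0, 0, 0], -0.25], [[4, 0, 0.4], [0, 0, 0], -0.25], [[5, 0, 0.4], [0, 0, 0], -0.25], [[6, 0, 0.5], [0, 0, 0], -0.25], [[7, 0, 0.6], [0, 0, 0], -0.25], [[8, 0, 0.6], [0, 0, 0], -0.25], [[9, 0, 0.6], [0, 0, 0], -0.25], [[9, 0, 0.6], [0, 0, 0], -0.25]]}}

```text
t: 21.35
tool_pos: [493.2, -98.5, 87.6]
tool_rot: [[0.0, 0.998, -0.066], [0.001, -0.066, -0.998], [-1.0, -0.0, -0.001]]
contact_force: [0.2, 4.0, -0.1]
width: 33.9
```

Run:
```python
from h import *
for n in('top','scene','wrist'):
    o=manip.get_obs();print(o['t'],o['tool_pos'],o['contact_force'],o['wrist_torque'])
    im=manip.capture(n);cv2.imwrite(f'pics/{n}12.png',im[:,:,::-1])
```

```text
21.35 [493.2314615  -98.47985878  87.5551986 ] [ 0.21077281  3.98043303 -0.09343089] [ 0.87589975 -0.14542238  0.05152559]
21.4 [493.25627895 -98.50118055  87.64732299] [ 0.82415597  4.42883276 -0.4686488 ] [ 0.80914859 -0.15786517  0.0247948 ]
21.45 [493.28010822 -98.50297984  87.69583455] [ 1.3166438   3.74715834 -1.13613939] [ 0.80474218 -0.13281899  0.01347201]
```

Emit:
{"method": "move_arm", "body": {"commands": [[[0, 0, -0.4], [0, 0, 0], -0.25], [[0, 0, -0.7], [0, 0, 0], -0.25], [[0, 0, -0.7], [0, 0, 0], -0.25]]}}

```text
t: 21.8
tool_pos: [493.3, -98.5, 87.8]
tool_rot: [[0.0, 0.998, -0.067], [-0.001, -0.067, -0.998], [-1.0, 0.0, 0.001]]
contact_force: [0.8, 2.4, 0.0]
width: 33.5
```

Emit:
{"method": "move_arm", "body": {"commands": [[[0, 0, -0.3], [0, 0, 0], -0.25], [[0, 0, -0.3], [0, 0, 0], -0.25]]}}

```text
t: 22.0
tool_pos: [493.3, -98.4, 87.8]
tool_rot: [[0.0, 0.998, -0.067], [-0.001, -0.067, -0.998], [-1.0, 0.0, 0.001]]
contact_force: [0.3, -0.2, -0.6]
width: 33.7
```

Emit:
{"method": "move_arm", "body": {"commands": [[[0, 0, 0], [0, 0, 0], -0.18], [[0, 0, 0], [0, 0, 0], -0.12], [[0, 0, 0], [0, 0, 0], -0.05], [[0, 0, 0], [0, 0, 0], 0], [[0, 0, 0], [0, 0, 0], 0], [[0, 0, 0], [0, 0, 0], 0], [[0, 0, 0], [0, 0, 0], 0], [[0, 0, 0], [0, 0, 0], 0]]}}

```text
t: 22.8
tool_pos: [493.3, -97.8, 87.7]
tool_rot: [[0.0, 0.998, -0.067], [-0.0, -0.067, -0.998], [-1.0, 0.0, 0.0]]
contact_force: [-1.2, 0.5, -0.4]
width: 42.5
```

Run:
```python
from h import *
for n in('top','scene','wrist'):
    o=manip.get_obs();print(o['t'],o['tool_pos'],o['contact_force'],o['width'])
    im=manip.capture(n);cv2.imwrite(f'pics/{n}13.png',im[:,:,::-1])
b=cv2.imread('pics/scene13.png')
cv2.imwrite('pics/scene13z.png',cv2.resize(b[130:240,240:400],None,fx=5,fy=5,interpolation=cv2.INTER_CUBIC))
```

```text
22.8 [493.26494124 -97.76376864  87.6996052 ] [-1.23969983  0.48568974 -0.44532655] 42.483224102280566
22.85 [493.25378746 -97.7799737   87.71975008] [-0.30317033 -0.15417192  0.32677462] 42.62153583561099
22.9 [493.28451317 -97.75667431  87.73063547] [-0.10613469 -0.26492969  0.99832213] 42.57684180307779
```

View pics/scene13z.png

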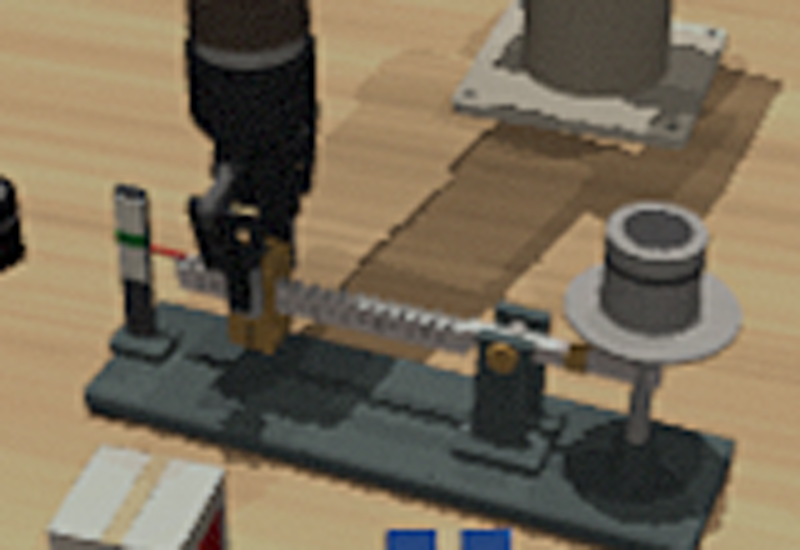

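View pics/wrist13.png

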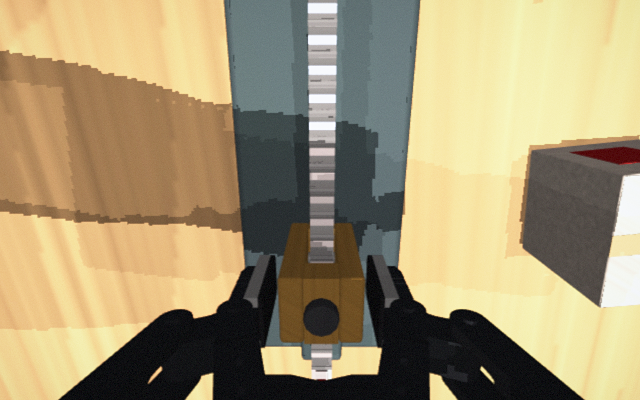

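Run:
```python
from h import *
manip.get_obs()
ims={}
for k in('0','4','5','6','7','10','11','13'): ims[k]=cv2.imread(f'pics/scene{k}.png')[:,:,::-1].astype(float)
for j in range(3): ims[f'n{j}']=manip.capture('scene').astype(float);cv2.imwrite(f'pics/scene_n{j}.png',ims[f'n{j}'][:,:,::-1])
for k,im in ims.items():
    s=im[165:190,262:282];w=np.clip(s[...,0]-np.maximum(s[...,1],s[...,2])-25,0,None)
    g=im[165:190,258:272];wg=np.clip(g[...,1]-np.maximum(g[...,0],g[...,2])-10,0,None)
    r,c=np.mgrid[165:190,262:282];rg,cg=np.mgrid[165:190,258:272]
    m=(w*r).sum()/w.sum();mc=(w*c).sum()/w.sum()
    # row at fixed column by weighted linear fit
    cols=w.sum(0)>15;cc=np.arange(262,282)[cols];rr=(w*r).sum(0)[cols]/w.sum(0)[cols]
    print(k,round(m,2),round(mc,2),'green',round((wg*rg).sum()/wg.sum(),2),round((wg*cg).sum()/wg.sum(),2),dict(zip(cc.tolist(),rr.round(1).tolist())))
```

```text
0 179.63 274.01 green 177.38 265.78 {270: 179.1, 271: 179.3, 272: 179.9, 273: 180.3, 274: 180.4, 275: 181.1, 276: 181.2, 277: 178.5, 278: 178.2, 279: 177.5, 280: 178.3, 281: 177.6}
4 180.21 273.83 green 177.34 265.78 {270: 180.5, 271: 180.2, 272: 180.7, 273: 180.8, 274: 180.8, 275: 181.6, 276: 181.7, 277: 179.7, 278: 177.6, 279: 177.8, 280: 177.8, 281: 178.8}
5 180.16 273.84 green 177.35 265.72 {270: 180.3, 271: 180.3, 272: 180.8, 273: 180.6, 274: 180.8, 275: 181.2, 276: 181.7, 277: 180.0, 278: 177.6, 279: 177.7, 280: 177.8, 281: 178.7}
6 173.18 272.59 green 177.36 265.77 {269: 171.5, 270: 172.4, 271: 172.9, 272: 173.2, 273: 173.9, 274: 173.2, 275: 173.4, 276: 173.3}
7 173.17 272.62 green 177.33 265.74 {269: 171.3, 270: 172.4, 271: 172.9, 272: 173.3, 273: 173.6, 274: 173.4, 275: 173.4, 276: 173.7, 277: 174.6}
10 174.28 273.0 green 177.37 265.78 {269: 170.9, 270: 172.6, 271: 172.9, 272: 172.9, 273: 173.5, 274: 173.5, 275: 173.1, 276: 173.7, 277: 181.2, 279: 187.5, 280: 186.8, 281: 186.2}
11 175.53 272.8 green 177.33 265.71 {269: 172.8, 270: 174.1, 271: 174.5, 272: 174.6, 273: 175.2, 274: 175.0, 275: 174.7, 276: 175.1, 277: 179.9, 280: 187.4, 281: 187.0}
13 178.6 273.18 green 177.36 265.85 {270: 178.4, 271: 178.2, 272: 178.6, 273: 179.0, 274: 179.3, 275: 179.4, 276: 179.5, 277: 177.8, 278: 179.1}
n0 178.73 273.2 green 177.35 265.78 {270: 178.6, 271: 178.2, 272: 179.0, 273: 179.1, 274: 179.4, 275: 179.4, 276: 179.3, 277: 178.3, 278: 179.2}
n1 178.62 273.21 green 177.39 265.85 {270: 178.5, 271: 178.2, 272: 178.8, 273: 179.1, 274: 179.5, 275: 179.3, 276: 179.3, 277: 177.7, 278: 178.8}
n2 178.69 273.21 green 177.38 265.82 {270: 178.5, 271: 178.2, 272: 178.6, 273: 179.3, 274: 179.4, 275: 179.3, 276: 179.4, 277: 178.2, 278: 179.9}[ WARN:0@3.108] global loadsave.cpp:1063 imwrite_ Unsupported depth image for selected encoder is fallbacked to CV_8U.
```

Emit:
{"method": "move_arm", "body": {"commands": [[[-15, 0, 0], [0, 0, 0], 0], [[-50, 0, 0], [0, 0, 0], 0.3], [[-95, 0, 0], [0, 0, 0], 0.6], [[-125, 0, 0], [0, -8, 0], 1], [[-130, 0, 0], [0, -16, 0], 1], [[-130, 0, 0], [0, -24, 0], 1], [[-130, 0, 0], [0, -32, 0], 1], [[-130, 0, 0], [0, -40, 0], 1], [[-130, 0, 0], [0, -45, 0], 1], [[-130, 0, 0], [0, -45, 0], 1], [[-130, 0, 0], [0, -45, 0], 1]]}}

```text
t: 24.2
tool_pos: [493.4, -97.4, 217.3]
tool_rot: [[-0.047, 0.998, -0.046], [-0.705, -0.066, -0.707], [-0.708, -0.001, 0.706]]
contact_force: [0.3, -0.2, 0.7]
width: 85.3
```

Run:
```python
from h import *
for n in('scene','wrist'):
    o=manip.get_obs();print(o['t'],o['tool_pos'],o['tool_rot'].round(3))
    im=manip.capture(n);cv2.imwrite(f'pics/{n}14.png',im[:,:,::-1])
a=cv2.imread('pics/wrist14.png')
cv2.imwrite('pics/wrist14z.png',cv2.resize(a[190:310,240:400],None,fx=5,fy=5,interpolation=cv2.INTER_CUBIC))
```

```text
24.2 [493.43411387 -97.41420861 217.32436998] [[-0.047  0.998 -0.046]
 [-0.705 -0.066 -0.707]
 [-0.708 -0.001  0.706]]
24.25 [493.54596054 -97.95680041 218.01321804] [[-0.047  0.998 -0.048]
 [-0.704 -0.067 -0.707]
 [-0.708  0.001  0.706]]
```

View pics/wrist14.png

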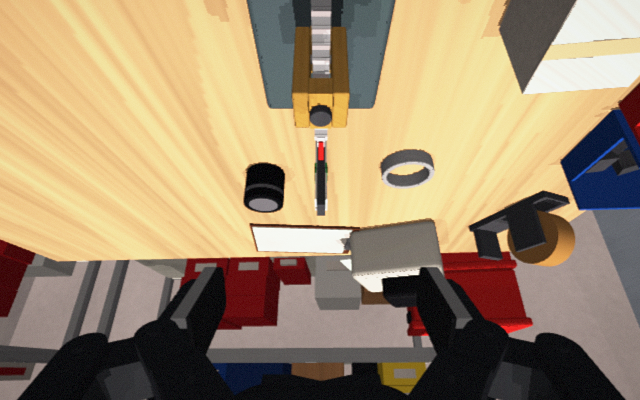

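View pics/wrist14z.png

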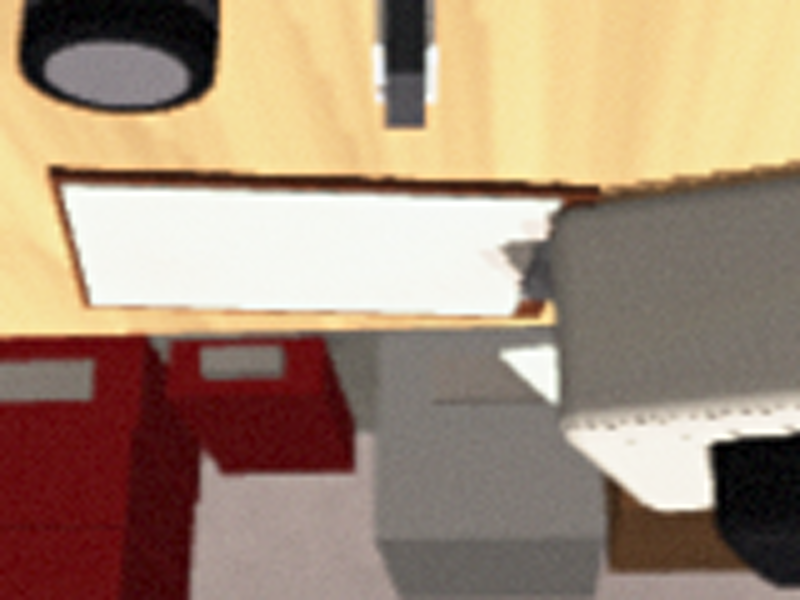

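Run:
```python
import cv2
a=cv2.imread('pics/wrist14.png')
cv2.imwrite('pics/wrist14y.png',cv2.resize(a[120:220,280:360],None,fx=6,fy=6,interpolation=cv2.INTER_CUBIC))
```

```text
(no output)
```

View pics/wrist14y.png

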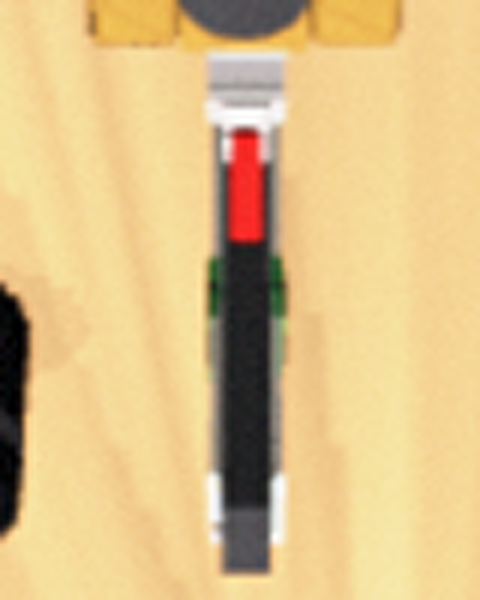

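Run:
```python
from h import *
o=manip.get_obs()
import pickle
o14=dict(o); print(o['t'],o['tool_pos'])
pickle.dump({k:np.array(v) for k,v in o.items()},open('o14.pkl','wb'))
org=np.array([500.9,-3.3])
def loc(p): d=p[:2]-org;return np.round([d@[.998,-.066],d@[.066,.998],p[2]],2)
def cast_y(n,uv,yl,o=None):
    c,d=ray(n,uv,o);a=np.array([.066,.998,0]);t=(yl-(c-np.r_[org,0])@a)/(d@a);return loc(c+t*d)
t,e=tri(ray('wrist',(321,160),o),ray('scene',(269.6,178.2)));print('tip',loc(t),e)
for v in(162.5,167.7,173): print('green',v,cast_y('wrist',(326,v),-172,o),cast_y('wrist',(326,v),-177,o))
print('tip@',[cast_y('wrist',(321,160),y,o) for y in(-165,-170,-172,-175)])
print('scene green centre',[cast_y('scene',(265.8,177.4),y) for y in(-172,-177,-182)])
print('post top front/back', cast_y('wrist',(321,204.5),-172,o),cast_y('wrist',(321,215.3),-192,o))
print('scene post top', plane('scene',(266,168),141))
print('pivot side check plate')
```

```text
24.3 [493.53294944 -98.30792384 218.42589071]
tip [  -0.79 -170.46  104.94] 2.4849696572948012
green 162.5 [   3.77 -172.    104.98] [   3.86 -177.    101.65]
green 167.7 [   3.72 -172.    110.14] [   3.82 -177.    106.92]
green 173 [   3.68 -172.    115.32] [   3.77 -177.    112.21]
tip@ [array([  -0.43, -165.  ,  107.2 ]), array([  -0.43, -170.  ,  103.82]), array([  -0.43, -172.  ,  102.46]), array([  -0.43, -175.  ,  100.43])]
scene green centre [array([  19.4 , -172.  ,  121.37]), array([  11.23, -177.  ,  115.09]), array([   3.05, -182.  ,  108.81])]
post top front/back [  -0.48 -172.    144.37] [  -0.49 -192.    144.52]
scene post top [ 487.46082555 -183.51553353  141.        ]
pivot side check plate
```

The wrist view shows the pointer tip at row 160, and the green side marks span rows 162.5 to 173 with their centre at 167.7. Both this ray cast and the scene view calibrated on the two known tilts put the resting tilt near −0.026, just below the band. The poise is one notch too far out, so I'll bring it in one notch, to an expected +0.008.

Emit:
{"method": "move_arm", "body": {"commands": [[[0, 0, 0], [0, 8, 0], 1], [[0, 0, 0], [0, 16, 0], 1], [[0, 0, 0], [0, 24, 0], 1], [[0, 0, 0], [0, 32, 0], 1], [[0, 0, 0], [0, 40, 0], 1], [[15, 0, -15], [0, 45, 0], 1], [[35, 0, -35], [0, 45, 0], 1], [[45, 0, -45], [0, 45, 0], 1], [[45, 0, -45], [0, 45, 0], 1], [[45, 0, -45], [0, 45, 0], 1]]}}

```text
t: 25.3
tool_pos: [493.6, -98.7, 155.4]
tool_rot: [[0.002, 0.998, -0.068], [-0.0, -0.068, -0.998], [-1.0, 0.002, 0.0]]
contact_force: [1.0, 0.4, 0.2]
width: 85.5
```

Run:
```python
from h import *
o=manip.get_obs();print(o['t'],o['tool_pos'],o['tool_rot'].round(4))
im=manip.capture('wrist');cv2.imwrite(f'pics/wrist15.png',im[:,:,::-1])
im=manip.capture('scene');cv2.imwrite(f'pics/scene15.png',im[:,:,::-1])
s=im[165:190,271:276].astype(float);w=np.clip(s[...,0]-np.maximum(s[...,1],s[...,2])-25,0,None);print((w*np.arange(165,190)[:,None]).sum()/w.sum())
```

```text
25.3 [493.55233223 -98.70697851 155.38635891] [[ 2.200e-03  9.977e-01 -6.810e-02]
 [-2.000e-04 -6.810e-02 -9.977e-01]
 [-1.000e+00  2.200e-03  0.000e+00]]
179.2
```

View pics/wrist15.png

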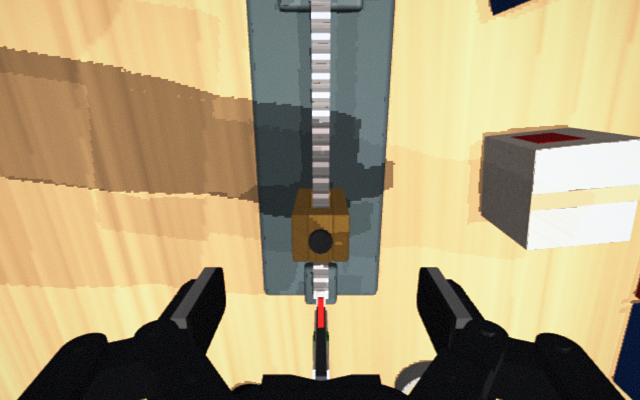

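Emit:
{"method": "move_arm", "body": {"commands": [[[35, 0, 0], [0, 0, 0], 0.6], [[60, 0, 0], [0, 0, 0], 0.2], [[70, 0, 0], [0, 0, 0], 0], [[71.6, 0, 0], [0, 0, 0], 0], [[71.6, 0, 0], [0, 0, 0], 0], [[71.6, 0, 0], [0, 0, 0], -0.08], [[71.6, 0, 0], [0, 0, 0], -0.14], [[71.6, 0, 0], [0, 0, 0], -0.2], [[71.6, 0, 0], [0, 0, 0], -0.25], [[71.6, 0, 0], [0, 0, 0], -0.25], [[71.6, 0, 0], [0, 0, 0], -0.25]], "force": 20}}

```text
t: 26.5
tool_pos: [493.8, -97.9, 82.7]
tool_rot: [[0.001, 0.998, -0.067], [-0.0, -0.067, -0.998], [-1.0, 0.001, 0.0]]
contact_force: [1.9, -0.7, -1.2]
width: 34.0
```

Run:
```python
from h import *
o=manip.get_obs();print(o['t'],o['tool_pos'],o['contact_force'],o['wrist_torque'],o['width'])
im=manip.capture('wrist');cv2.imwrite(f'pics/wrist16.png',im[:,:,::-1])
```

```text
26.5 [493.76120527 -97.85796312  82.7270073 ] [ 1.93934472 -0.67332735 -1.16157561] [-0.0140602  -0.31597101 -0.0254694 ] 33.977343435697016
```

View pics/wrist16.png

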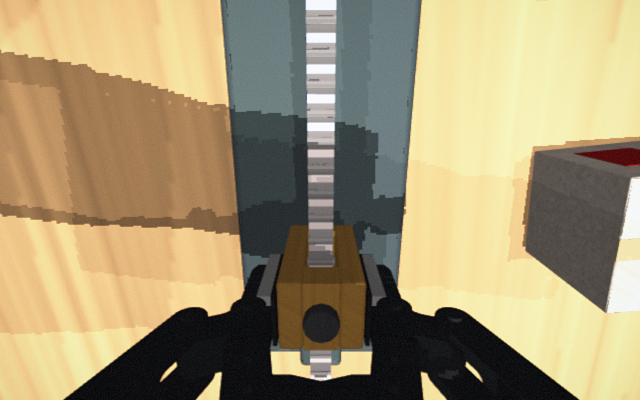

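Emit:
{"method": "move_arm", "body": {"commands": [[[-1, 0, 0], [0, 0, 0], -0.25], [[-2.5, 0, 0], [0, 0, 0], -0.25], [[-4, 0, 0], [0, 0, 0], -0.25], [[-6, 0, 0], [0, 0, 0], -0.25], [[-8, 0, 0], [0, 0, 0], -0.25], [[-10, 0, 0], [0, 0, 0], -0.25], [[-12, 0, 0], [0, 0, 0], -0.25], [[-14, 0, 0], [0, 0, 0], -0.25], [[-15.5, 0, 0], [0, 0, 0], -0.25], [[-17, 0, 0], [0, 0, 0], -0.25], [[-17, 0, 0], [0, 0, 0], -0.25]]}}

```text
t: 27.65
tool_pos: [493.2, -97.5, 99.6]
tool_rot: [[0.0, 0.998, -0.066], [0.0, -0.066, -0.998], [-1.0, -0.0, -0.0]]
contact_force: [1.8, 0.1, -0.8]
width: 34.2
```

Emit:
{"method": "move_arm", "body": {"commands": [[[-0.5, 0, 0], [0, 0, 0], -0.25], [[-1, 0, 0], [0, 0, 0], -0.25], [[-1, 0, 0], [0, 0, 0], -0.25]]}}

```text
t: 27.95
tool_pos: [493.2, -97.5, 100.4]
tool_rot: [[-0.0, 0.998, -0.066], [0.0, -0.066, -0.998], [-1.0, -0.0, -0.0]]
contact_force: [1.6, 1.6, -1.1]
width: 34.0
```

Emit:
{"method": "move_arm", "body": {"commands": [[[-0.5, 0, 0], [0, 0, 0], -0.25], [[-1, 0, 0], [0, 0, 0], -0.25], [[-1, 0, 0], [0, 0, 0], -0.25]]}}

```text
t: 28.25
tool_pos: [493.2, -97.5, 101.5]
tool_rot: [[-0.0, 0.998, -0.066], [0.001, -0.066, -0.998], [-1.0, -0.0, -0.001]]
contact_force: [1.6, 3.0, -0.7]
width: 34.1
```

Emit:
{"method": "move_arm", "body": {"commands": [[[-0.3, 0.2, -0.4], [0, 0, 0], -0.25], [[-0.6, 0.2, -0.4], [0, 0, 0], -0.25], [[-0.6, 0.2, -0.4], [0, 0, 0], -0.25]]}}

```text
t: 28.55
tool_pos: [493.2, -97.4, 102.0]
tool_rot: [[-0.001, 0.998, -0.067], [-0.0, -0.067, -0.998], [-1.0, -0.001, 0.0]]
contact_force: [1.9, 2.4, -1.1]
width: 33.6
```

Emit:
{"method": "move_arm", "body": {"commands": [[[-0.4, 0, 0], [0, 0, 0], -0.25], [[-0.8, 0, 0], [0, 0, 0], -0.25], [[-0.8, 0, 0], [0, 0, 0], -0.25]]}}

```text
t: 28.85
tool_pos: [493.2, -97.4, 102.8]
tool_rot: [[-0.0, 0.998, -0.067], [0.0, -0.067, -0.998], [-1.0, -0.0, -0.0]]
contact_force: [1.2, 1.8, -1.1]
width: 33.8
```

Emit:
{"method": "move_arm", "body": {"commands": [[[-0.4, 0.2, 0], [0, 0, 0], -0.25], [[-0.8, 0.2, 0], [0, 0, 0], -0.25], [[-0.8, 0.2, 0], [0, 0, 0], -0.25]]}}

```text
t: 29.15
tool_pos: [493.3, -97.3, 103.6]
tool_rot: [[-0.001, 0.998, -0.067], [0.0, -0.067, -0.998], [-1.0, -0.001, -0.0]]
contact_force: [-1.2, 2.5, -0.9]
width: 33.8
```

Emit:
{"method": "move_arm", "body": {"commands": [[[-0.4, 0.2, 0], [0, 0, 0], -0.25], [[-0.8, 0.2, 0], [0, 0, 0], -0.25], [[-0.8, 0.2, 0], [0, 0, 0], -0.25]]}}

```text
t: 29.45
tool_pos: [493.4, -97.4, 104.1]
tool_rot: [[-0.001, 0.998, -0.067], [0.0, -0.067, -0.998], [-1.0, -0.001, -0.0]]
contact_force: [-1.4, 1.5, -4.0]
width: 33.6
```

Run:
```python
from h import *
o=manip.get_obs();print(o['t'],o['tool_pos'],o['contact_force'],o['wrist_torque'],o['width'])
im=manip.capture('scene');cv2.imwrite(f'pics/scene17.png',im[:,:,::-1])
b=im[130:240,240:400,::-1]
cv2.imwrite('pics/scene17z.png',cv2.resize(b,None,fx=5,fy=5,interpolation=cv2.INTER_CUBIC))
s=im[165:190,271:276].astype(float);w=np.clip(s[...,0]-np.maximum(s[...,1],s[...,2])-25,0,None);print((w*np.arange(165,190)[:,None]).sum()/w.sum())
```

```text
29.45 [493.41548433 -97.36504154 104.13405854] [-1.36673963  1.52501508 -3.96297426] [0.38876546 0.14830873 0.04996176] 33.61118822473956
173.31016949152541
```

View pics/scene17z.png

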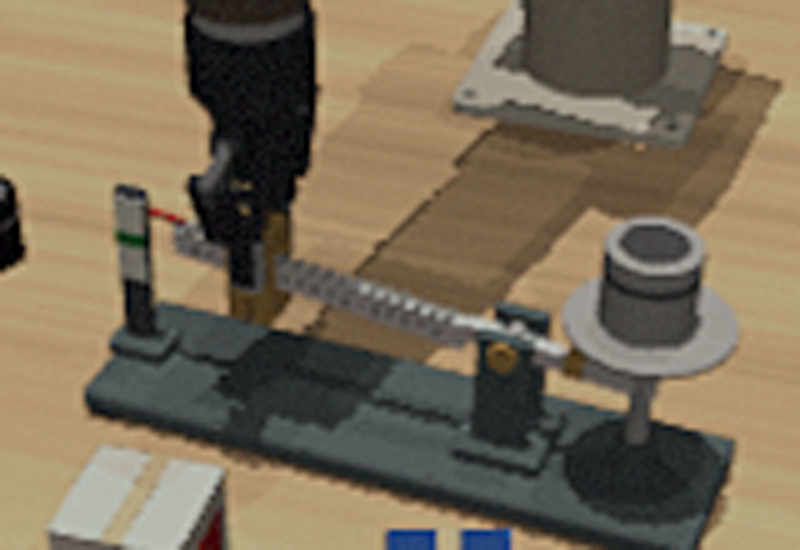

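Emit:
{"method": "move_arm", "body": {"commands": [[[-0.7, 0, -0.1], [0, 0, 0], -0.25], [[-1.4, 0, -0.1], [0, 0, 0], -0.25], [[-2.1, 0, -0.1], [0, 0, 0], -0.25], [[-2.8, 0, -0.1], [0, 0, 0], -0.25], [[-3.5, 0, -0.1], [0, 0, 0], -0.25], [[-3.5, 0, -0.1], [0, 0, 0], -0.25]]}}

```text
t: 30.1
tool_pos: [494.0, -97.4, 108.1]
tool_rot: [[0.0, 0.998, -0.067], [-0.0, -0.067, -0.998], [-1.0, 0.0, 0.0]]
contact_force: [0.0, 0.1, -3.3]
width: 33.8
```

Emit:
{"method": "move_arm", "body": {"commands": [[[-0.6, 0, 0], [0, 0, 0], -0.25], [[-1.2, 0, 0], [0, 0, 0], -0.25], [[-1.8, 0, 0], [0, 0, 0], -0.25], [[-1.8, 0, 0], [0, 0, 0], -0.25]]}}

```text
t: 30.5
tool_pos: [494.0, -97.3, 109.9]
tool_rot: [[0.0, 0.998, -0.067], [-0.0, -0.067, -0.998], [-1.0, 0.0, 0.0]]
contact_force: [-0.6, -0.0, -4.1]
width: 33.7
```

Emit:
{"method": "move_arm", "body": {"commands": [[[-0.3, 0, 0], [0, 0, 0], -0.25], [[-0.6, 0, 0], [0, 0, 0], -0.25], [[-0.6, 0, 0], [0, 0, 0], -0.25]]}}

```text
t: 30.8
tool_pos: [493.9, -97.3, 110.4]
tool_rot: [[0.0, 0.998, -0.067], [-0.0, -0.067, -0.998], [-1.0, 0.0, -0.0]]
contact_force: [0.6, 0.6, -3.9]
width: 34.2
```

Emit:
{"method": "move_arm", "body": {"commands": [[[-0.3, 0, 0], [0, 0, 0], -0.25], [[-0.5, 0, 0], [0, 0, 0], -0.25], [[-0.5, 0, 0], [0, 0, 0], -0.25]]}}

```text
t: 31.1
tool_pos: [493.9, -97.3, 110.9]
tool_rot: [[0.0, 0.998, -0.067], [-0.0, -0.067, -0.998], [-1.0, 0.0, -0.0]]
contact_force: [0.4, -0.1, -4.0]
width: 33.8
```

Emit:
{"method": "move_arm", "body": {"commands": [[[0.7, 0, 0], [0, 0, 0], -0.25], [[0.9, 0, -1], [0, 0, 0], -0.25], [[1.2, 0, -3], [0, 0, 0], -0.25], [[1.5, 0, -5.5], [0, 0, 0], -0.25], [[1.8, 0, -8], [0, 0, 0], -0.25], [[2, 0, -9.5], [0, 0, 0], -0.25], [[2.1, 0, -10], [0, 0, 0], -0.25], [[2.1, 0, -10], [0, 0, 0], -0.25]]}}

```text
t: 31.9
tool_pos: [494.6, -87.2, 108.8]
tool_rot: [[-0.0, 0.998, -0.066], [-0.0, -0.066, -0.998], [-1.0, -0.0, 0.0]]
contact_force: [0.2, 0.3, -3.9]
width: 33.9
```

Emit:
{"method": "move_arm", "body": {"commands": [[[1, 0, 0], [0, 0, 0], -0.25], [[2, 0, 0], [0, 0, 0], -0.25], [[3, 0, 0], [0, 0, 0], -0.25], [[4, 0, 0], [0, 0, 0], -0.25], [[4.7, 0, 0], [0, 0, 0], -0.25], [[4.7, 0, 0], [0, 0, 0], -0.25]]}}

```text
t: 32.5
tool_pos: [494.4, -87.3, 103.9]
tool_rot: [[-0.0, 0.998, -0.067], [0.0, -0.067, -0.998], [-1.0, -0.0, -0.0]]
contact_force: [0.5, -0.1, -3.6]
width: 33.9
```

Emit:
{"method": "move_arm", "body": {"commands": [[[0.5, 0, 0], [0, 0, 0], -0.25], [[1, 0, 0], [0, 0, 0], -0.25], [[1, 0, 0], [0, 0, 0], -0.25]]}}

```text
t: 32.8
tool_pos: [494.6, -87.4, 103.2]
tool_rot: [[0.0, 0.998, -0.067], [-0.0, -0.067, -0.998], [-1.0, 0.0, 0.0]]
contact_force: [0.8, -0.3, -3.5]
width: 33.7
```

Emit:
{"method": "move_arm", "body": {"commands": [[[0.4, 0, 0], [0, 0, 0], -0.25], [[0.8, 0, 0], [0, 0, 0], -0.25], [[0.8, 0, 0], [0, 0, 0], -0.25]]}}

```text
t: 33.1
tool_pos: [494.7, -87.4, 102.6]
tool_rot: [[0.0, 0.998, -0.067], [-0.0, -0.067, -0.998], [-1.0, 0.0, 0.0]]
contact_force: [-0.4, 0.1, -0.2]
width: 33.3
```

Emit:
{"method": "move_arm", "body": {"commands": [[[0.4, 0, 0], [0, 0, 0], -0.25], [[0.8, 0, 0], [0, 0, 0], -0.25], [[0.8, 0, 0], [0, 0, 0], -0.25]]}}

```text
t: 33.4
tool_pos: [494.7, -87.4, 101.6]
tool_rot: [[0.0, 0.998, -0.067], [-0.0, -0.067, -0.998], [-1.0, 0.0, 0.0]]
contact_force: [-1.0, -0.9, -1.6]
width: 33.9
```

Emit:
{"method": "move_arm", "body": {"commands": [[[1, 0, 0], [0, 0, 0], -0.25], [[2, 0, 0], [0, 0, 0], -0.25], [[3, 0, 0], [0, 0, 0], -0.25], [[4, 0, 0], [0, 0, 0], -0.25], [[5, 0, 0], [0, 0, 0], -0.25], [[6, 0, 0], [0, 0, 0], -0.25], [[6, 0, 0], [0, 0, 0], -0.25]]}}

```text
t: 34.1
tool_pos: [494.7, -87.4, 95.4]
tool_rot: [[0.0, 0.998, -0.067], [-0.0, -0.067, -0.998], [-1.0, 0.0, 0.0]]
contact_force: [-0.8, -1.2, -0.5]
width: 33.5
```

Emit:
{"method": "move_arm", "body": {"commands": [[[1, 0, 0], [0, 0, 0], -0.25], [[2, 0, 0], [0, 0, 0], -0.25], [[3, 0, 0], [0, 0, 0], -0.25], [[4, 0, 0], [0, 0, 0], -0.25], [[5, 0, 0], [0, 0, 0], -0.25], [[6, 0, 0], [0, 0, 0], -0.25], [[7, 0, 0], [0, 0, 0], -0.25], [[7, 0, 0], [0, 0, 0], -0.25]]}}

```text
t: 34.9
tool_pos: [494.7, -87.3, 88.4]
tool_rot: [[0.0, 0.998, -0.067], [0.0, -0.067, -0.998], [-1.0, 0.0, -0.0]]
contact_force: [-0.5, -2.0, 0.1]
width: 33.5
```

Emit:
{"method": "move_arm", "body": {"commands": [[[0, 0, 0.4], [0, 0, 0], -0.25], [[0, 0, 0.4], [0, 0, 0], -0.25], [[0, 0, 0.4], [0, 0, 0], -0.18], [[0, 0, 0.4], [0, 0, 0], -0.12], [[0, 0, 0.4], [0, 0, 0], -0.05], [[0, 0, 0.4], [0, 0, 0], 0], [[0, 0, 0.4], [0, 0, 0], 0], [[0, 0, 0.4], [0, 0, 0], 0], [[0, 0, 0.4], [0, 0, 0], 0.1], [[0, 0, 0.4], [0, 0, 0], 0.1]]}}

```text
t: 35.9
tool_pos: [494.5, -87.7, 88.5]
tool_rot: [[0.0, 0.998, -0.067], [0.0, -0.067, -0.998], [-1.0, 0.0, -0.0]]
contact_force: [0.2, 0.3, -0.0]
width: 46.9
```

Emit:
{"method": "move_arm", "body": {"commands": [[[-15, 0, 0], [0, 0, 0], 0.1], [[-50, 0, 0], [0, 0, 0], 0.3], [[-95, 0, 0], [0, 0, 0], 0.6], [[-125, 0, 0], [0, -8, 0], 1], [[-130, 0, 10], [0, -16, 0], 1], [[-130, 0, 10], [0, -24, 0], 1], [[-130, 0, 10], [0, -32, 0], 1], [[-130, 0, 10], [0, -40, 0], 1], [[-130, 0, 10], [0, -45, 0], 1], [[-130, 0, 10], [0, -45, 0], 1], [[-130, 0, 10], [0, -45, 0], 1]]}}

```text
t: 37.0
tool_pos: [494.0, -97.4, 218.1]
tool_rot: [[-0.047, 0.998, -0.046], [-0.705, -0.066, -0.707], [-0.708, -0.001, 0.706]]
contact_force: [-0.4, -0.2, 0.9]
width: 85.1
```

Run:
```python
from h import *
for n in('scene','wrist','top','scene'):
    o=manip.get_obs();print(o['t'],o['tool_pos'],o['contact_force'])
    im=manip.capture(n);cv2.imwrite(f'pics/{n}18.png',im[:,:,::-1])
    if n=='scene':
        s=im[165:190,271:276].astype(float);w=np.clip(s[...,0]-np.maximum(s[...,1],s[...,2])-25,0,None);print('red row',(w*np.arange(165,190)[:,None]).sum()/w.sum())
a=cv2.imread('pics/wrist18.png');cv2.imwrite('pics/wrist18y.png',cv2.resize(a[120:220,280:360],None,fx=6,fy=6,interpolation=cv2.INTER_CUBIC))
b=cv2.imread('pics/scene18.png');cv2.imwrite('pics/scene18z.png',cv2.resize(b[130:240,240:400],None,fx=5,fy=5,interpolation=cv2.INTER_CUBIC))
for k in('5','7','15'):
    im=cv2.imread(f'pics/scene{k}.png')[:,:,::-1]
    s=im[165:190,271:276].astype(float);w=np.clip(s[...,0]-np.maximum(s[...,1],s[...,2])-25,0,None);print(k,(w*np.arange(165,190)[:,None]).sum()/w.sum())
```

```text
37.0 [494.02791251 -97.35084494 218.07934993] [-0.41106431 -0.22054141  0.91854996]
red row 177.30267558528428
37.05 [494.13969629 -97.89395093 218.75871699] [-0.08304778 -0.05116068  0.53251261]
37.1 [494.14963941 -98.24820051 219.18075264] [0.32049142 0.40160152 0.31205991]
37.15 [494.09174335 -98.47098277 219.38916718] [-0.12163779  0.03154437  0.30162842]
red row 177.29787234042553
5 180.74346405228758
7 173.27838258164851
15 179.2
```

View pics/wrist18y.png

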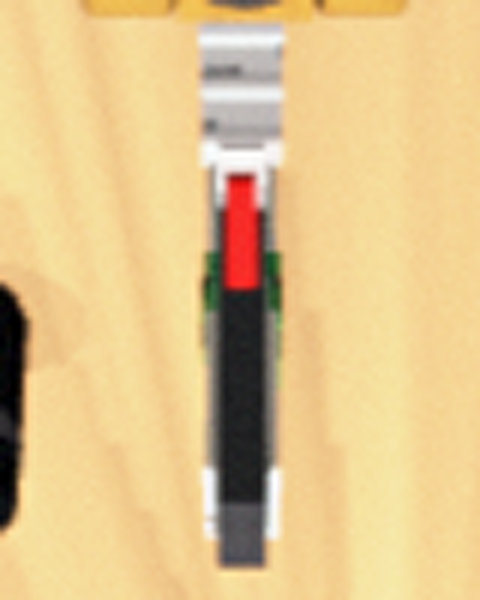

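View pics/scene18z.png

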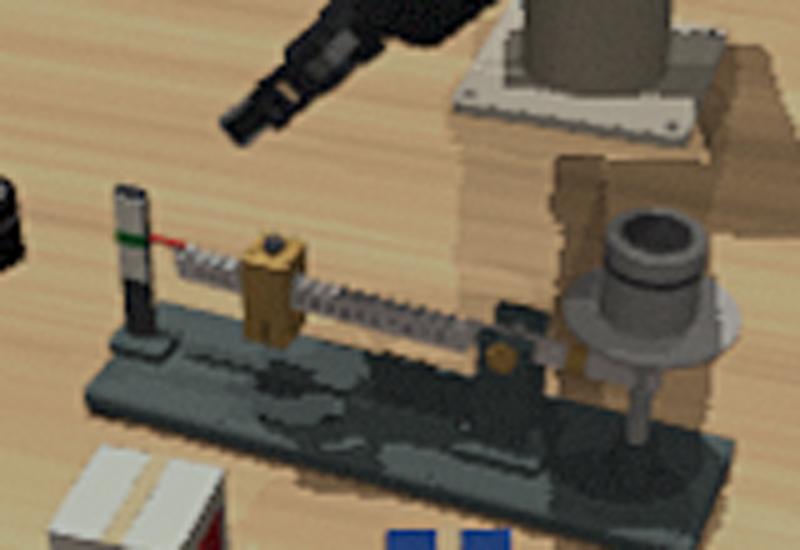

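Run:
```python
import cv2
a=cv2.imread('pics/wrist15.png');cv2.imwrite('pics/wrist15y.png',cv2.resize(a[285:385,280:360],None,fx=6,fy=6,interpolation=cv2.INTER_CUBIC))
```

```text
(no output)
```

View pics/wrist15y.png

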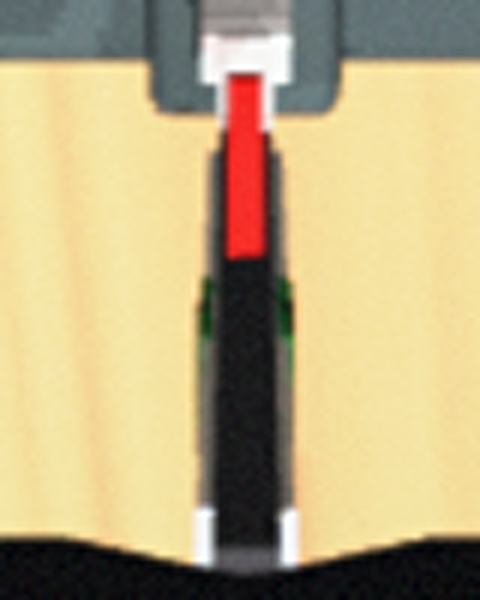

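Run:
```python
from h import *
def ob(p,r):
    U,_,V=np.linalg.svd(np.array(r));return {'tool_pos':np.array(p),'tool_rot':U@V}
a=ob([493.546,-97.957,218.013],[[-.047,.998,-.048],[-.704,-.067,-.707],[-.708,.001,.706]])
b=ob([493.552,-98.707,155.386],[[.0022,.9977,-.0681],[-.0002,-.0681,-.9977],[-1,.0022,0]])
c18=ob([494.140,-97.894,218.759],[[-.047,.998,-.048],[-.704,-.067,-.707],[-.708,.001,.706]])
org=np.array([500.9,-3.3])
def loc(p): d=p[:2]-org;return np.round([d@[.998,-.066],d@[.066,.998],p[2]],2)
P={}
for n,ua,ub in(('tip',(321,160),(321,328)),('greenlo',(326,162.5),(327.7,331.2)),('greenmid',(326,167.7),(327.7,336.2)),('greenhi',(326,173),(327.7,341.2))):
    p,e=tri(ray('wrist',ua,a),ray('wrist',ub,b));P[n]=loc(p);print(n,loc(p),round(e,2))
def cast_y(uv,yl,o):
    c,d=ray('wrist',uv,o);q=np.array([.066,.998,0]);t=(yl-(c-np.r_[org,0])@q)/(d@q);return loc(c+t*d)
print('now tip',cast_y((320.3,168.3),P['tip'][1],c18))
for v in(161.7,166.9,172.2): print('now green',cast_y((325.5,v),P['greenmid'][1],c18))
```

```text
tip [  -0.45 -171.82  101.91] 0.09
greenlo [   4.01 -173.29  103.45] 0.57
greenmid [   3.93 -173.07  108.79] 0.49
greenhi [   3.85 -172.44  114.39] 0.41
now tip [  -0.5  -171.82  110.86]
now green [   3.9  -173.07  103.46]
now green [   3.86 -173.07  108.67]
now green [   3.83 -173.07  113.89]
```

Run:
```python
from h import *
a=cv2.imread('pics/top0.png');b=cv2.imread('pics/top18.png')
d=cv2.absdiff(a,b).max(2)
for n,(u,v) in dict(jar=(206,172),nut=(181,227),blue=(293,145),white=(360,140),cup=(449,173),resin=(460,247)).items(): print(n,d[v-18:v+18,u-18:u+18].mean().round(1))
rows=[]
for i in range(4):
    im=manip.capture('scene');s=im[165:190,271:276].astype(float);w=np.clip(s[...,0]-np.maximum(s[...,1],s[...,2])-25,0,None);rows.append((w*np.arange(165,190)[:,None]).sum()/w.sum())
print(np.round(rows,2)); o=manip.get_obs();print(o['t'],o['contact_force'],o['joint_velocities'].round(3))
manip.job_done()
```

```text
jar 8.0
nut 5.1
blue 12.0
white 3.9
cup 3.9
resin 4.7
[177.27 177.32 177.31 177.36]
37.4 [-0.74101854 -0.34879903  0.02039128] [ 0.005  0.006 -0.003  0.     0.     0.003]
the job is handed in; nothing more can be done
```

The piston is standing on the weighing plate, and the poise is seated in the 11th notch from zero. By my last measurements the pointer rests inside the green band. I handed the job in at about 37.4 s, with the arm clear of the scale.

**How the weighing went:** I slid the poise out to notch 12 first, judging by the wrist force, but the beam rested at about −0.026 to −0.038 rad, just below the band. I then moved it back one notch.

**Last checks:**
- **Pointer position:** the wrist view put the pointer tip 2.2 mm above mid-band, a tilt of about +0.009 rad against a limit of ±0.021. Calibrating the scene view on two known tilts gave about +0.005. A less favourable scaling of the same view gave up to +0.018, still inside.
- **Rest:** the pointer held steady over four pictures in a row (row 177.3), hands off.
- **Forces:** moving the poise, I read at most about 8 N at the wrist, including its 3.9 N weight. That peak was a light touch on the keeper pin. When I set the piston down, the plate load briefly reached about 12.4 N: under the 25 N set-down limit, but right at the 12 N limit for leaning on the scale.
- **Other things on the bench:** before-and-after top pictures showed little change at their places. The blue carton and the jar changed slightly more than the rest, which I took to be lighting or shadow and did not check further.

**Disagreement:** the wrist force suggested about 0.60 kg, while the scale reads about 0.56 kg.

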